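# Load a flatted spindle into the leaf drill jig

### The arm

A 6-joint arm with a two-finger parallel gripper is mounted at the origin on the work surface. World frame = base frame: x ahead of the robot, y to its left, z up, the work surface at z = 0. Lengths are in m, angles in rad, forces in N, time in s.
With the tool pointing down it reaches from about 0.275 to 1 m from the base axis. Payload 8.4 kg.
Tool frame: the origin (TCP) lies midway between the tips of the shut fingers; the grasp point (between the pads) lies 19 mm behind it (env.hold_point_z is the distance from the TCP to the grasp point, in m); z points along the fingers, y is the line along which they close (so a half turn about z gives the same grasp; the last joint's range is limited). The gripper opens to 85 mm and grips with 20 to 120 N. Pads are 22 mm wide; open, the fingers measure 114 mm over their backs; the gripper's body (76 mm by 85 mm) begins 54 mm behind the grasp point. The pads swing forward as they close: fully open they stand 13 mm farther back than shut.
Start: joints at [1.203, 0.353, 1.633, -0, 1.155, -0.002], TCP at [0.224, 0.584, 0.231] pointing down, gripper open.
Joint ranges: [-2.63, 2.63], [-0.92, 2.1], [0.06, 2.66], [-1.3, 4.44], [0, 2.69], [-3.02, 3.02]. Speed limits (rad/s): [2.22, 2.22, 2.79, 3.14, 3.14, 3.14].

### API

Orientations are given as a unit quaternion [x, y, z, w].
In Python, from cell import env gives the robot as it stands. The module is installed in compiled form; this text tells all that it offers.
- The arm moves only by the tool servo_tool, never from a script. Its argument "rows" is a list of rows, each an object of numbers: "x", "y", "z": the shift along the tool's x, y, z in units of 0.025 m (1.0 is 0.025 m); "ax", "ay", "az": the turn, a rotation vector about the tool's x, y, z in units of 4 degrees (1.0 is 4 degrees); "hand": the gripper command: -1 is shut, 1 is fully open, values between are in proportion. A call has 1 to 5 rows; each row shifts and turns the commanded pose from where the row before left it, along the tool's axes as they then stand; what a row does not reach is not made up. A row lasts 1/12 s, in which the tool goes at most 41.7 mm and 7.16 degrees, less where a joint would pass 70% of its speed; a pose out of reach is approached as far as the arm can. A call with a number of a shift or a turn outside -1 to 1 is refused whole. A call with a gripper value outside its range is refused whole. The fingers move at their own pace and stop on an object; "grip_force" is the grip in N (left out, the last holds). Time passes only in rows, so rows that do not move let the fingers close. It gives the time, the measured TCP pose, the force, the opening and the grip force at its end, in the units of the state.
- env.read_state(): the state, without advancing time (a new reading comes with each control period).
- env.snapshot(name): name is "scene" or "top"; returns a dict with "image" (480x640x3 uint8, blue, green, red), "range_z" (480x640 float32, m along the optical axis (not along the pixel's ray), 0 where there is no reading), "camera_matrix" (3x3 intrinsics, pixels), "distortion" ([k1, k2, p1, p2, k3] as OpenCV has them; the pictures are not rectified), "position" and "rotation" of the camera in the world. Camera axes: x right, y up, looking along -z (the intrinsics and any distortion apply to the point x, -y, -z); pixel columns grow to the right and rows downward; lengths in m; the calibration is good to about 2 mm. A picture is of the moment at which its call begins.
- env.sign_off(): hands the job in; it is judged then, once.
The state is a dict: "t": time; "qpos": joint angles; "joint_velocities": joint speeds; "joint_efforts": joint torques, N m; "ee_pos": TCP position; "eef_rot": TCP orientation; "force": force on the tool from outside, world axes, zero at the start; "torque": the same for the moment, N m; "opening": opening from 0.0 (shut) to 1.0 (fully open); "finger_force": force on a finger pad.
Only numpy, scipy, OpenCV 4.12 (cv2) and the standard library are available. Lean on these libraries where they do the work, as an engineer would, in place of code of your own. Each camera call takes 0.05 s, during which the arm holds its last target. There are 200 camera calls.

### The job

Pull the 160 mm spindle (the one with the milled flat) out of its spring clips on the sloping rack and lay it centred in the jig's two V-blocks. Roll it in the Vs, feeling for the flat, until the flat faces straight up, then bring the hinged leaf down by its knob so that the leaf sits fully home on the flat; let go. A leaf that stands proud means that the flat is not up: do not force it, and leave the other two bars in their clips and the mug standing.

Things in the scene. Friction and masses are not known exactly. Their poses are not given: they have to be found in the camera images.
- shaft: Spindle to load: aluminium bar, 40 mm diameter, 160 long, 0.4 to 0.6 kg; flat 6 mm deep, 28 wide, along its middle 71 mm, ends round. Origin at its centre, x along its axis, up the slope at the start. Its reported roll about x follows its turning but has an arbitrary zero: it does not tell where the flat is. Across the waist: 40 mm on the round, 34 square on the flat, between if under 45 degrees off (grips read 1 mm less).
- jig: Drill jig, fixed: steel base 236 x 96 x 14 mm with two V-blocks (90 degree V, 26 mm long, 68 wide, tops 66 above the bench, centres 51 either side of the middle). The 76 mm gap between them is empty above the base, so fingers can straddle the spindle there. Hinge ears at its +x end, 110 mm tall. Origin on the bench under the middle of the gap; x along the V towards the hinge.
- seat (a point): Where the spindle's centre is when it lies centred in the Vs: 70 mm straight above the jig's origin; x along the V. There it overhangs each V-block by 16 mm, 14 mm short of the hinge ears.
- hinge (a point): Middle of the leaf's hinge pin, 105 mm from the seat along the jig's x, 99 mm above the bench; the pin lies along the jig's y.
- leaf (a joint): Hinged steel leaf, 40 mm wide, 10 thick, flat shoe 36 x 30 mm below. rad: 0 = home, level, shoe on the spindle's flat; 1.57 upright; to 1.95 leaning away. Starts at 1.5 to 1.9. Stiff hinge: stays where left, 1 to 4 N at the knob moves it. Stops about 0.06 proud on the round, 0.01 with the flat 5 degrees off; a light push (10 N) turns the spindle the last few degrees.
- knob (a point): Centre of the black barrel knob (26 mm diameter, 32 mm long, lying across the jig, along its y) at the end of the leaf's cranked handle: 183 mm from the hinge pin along the leaf and 32 mm above it when home (186 mm from the pin). Can be pinched end to end (along the jig's y) from above while the leaf swings.
- rack: Sloping rack, fixed, 300 mm wide, rising at 35 degrees along its +x (level). Three places at y = -85, 0, 85 mm; in each, spring clips hold a bar 54 mm up and down the slope from its middle, axis 46 mm off the board, lower end on a ledge. Bars come out square to the slope, away from the board, against 10 to 20 N. Origin on the bench under its middle.
- long_bar: Plain round bar, 40 mm diameter, 200 mm long, in another place of the rack; origin on its axis 80 mm from its lower end. Stays.
- short_bar: Plain round bar, 40 mm diameter, 140 mm long, in another place of the rack; origin on its axis 80 mm from its lower end. Stays.
- mug: White mug, 82 mm wide, 95 mm tall, on the bench between jig and rack, nearer the robot; origin under its middle. Stays standing.

How it is judged:
By the outcome, as a careful person would: the job done as asked, in the order asked, and still so for the second after the job is handed in, with the robot touching nothing.
It also fails if it takes over 72 s, if anything falls off the work surface, if the arm or the gripper's body presses on something with over 40 N, if the wrist force passes 120 N, or if a joint passes its speed limit or range.

## Working session

There is one attempt and no reset: what is moved stays moved. The work goes in short steps, Python scripts to look and compute and a tool call to move; the robot and the scene stay as the last step left them, time stands still between calls to the robot, and variables do not carry over. Pictures are saved under pics/ and viewed, at most 10 in all, crops included, and the job is handed in when it is done.

Besides the shell and the picture viewer there is one more tool, called by a JSON object that holds its "fn" and its "kwargs". servo_tool: Moves the arm, as the interface text tells. Shifts and turns lie within -1 to 1; 1 stands for 0.025 m of shift or 4 degrees of turn. Its arguments: {"type":"object","properties":{"rows":{"type":"array"},"grip_force":{"type":"number"}},"required":["rows"]}

```bash
mkdir -p pics
cat > h.py <<'E'
from cell import env
import numpy as np, cv2
from scipy.spatial.transform import Rotation as R
def snap(n):
    s=env.snapshot(n); Rm=np.array(s['rotation']); 
    if Rm.shape!=(3,3): Rm=R.from_quat(Rm).as_matrix()
    s['R']=Rm; s['p']=np.array(s['position']); return s
def pts(s):
    z=s['range_z']; h,w=z.shape
    u,v=np.meshgrid(np.arange(w),np.arange(h))
    uv=np.stack([u,v],-1).reshape(-1,1,2).astype(np.float64)
    n=cv2.undistortPoints(uv,np.array(s['camera_matrix']),np.array(s['distortion'])).reshape(h,w,2)
    c=np.stack([n[...,0]*z,-n[...,1]*z,-z],-1)
    P=c@s['R'].T+s['p']; P[z==0]=np.nan; return P
E
python3 - <<'E'
from h import *
st=env.read_state(); print({k:np.round(v,3) for k,v in st.items()}, env.hold_point_z)
for n in ['scene','top']:
    s=snap(n); cv2.imwrite(f'pics/{n}0.png',s['image']); np.savez(f'{n}0.npz',P=pts(s),im=s['image']); print(n,s['p'],s['R'].round(3).tolist())
E
```

```text
{'t': np.float64(0.0), 'qpos': array([ 1.203,  0.354,  1.634, -0.   ,  1.155, -0.002]), 'joint_velocities': array([ 0.001,  0.001,  0.   , -0.001,  0.003,  0.   ]), 'joint_efforts': array([-4.0000e-03, -6.0525e+01, -3.4207e+01, -0.0000e+00,  9.0000e-03,
        0.0000e+00]), 'ee_pos': array([0.223, 0.583, 0.231]), 'eef_rot': array([ 0.182,  0.983, -0.001, -0.   ]), 'force': array([0.858, 0.167, 0.32 ]), 'torque': array([ 0.019,  0.01 , -0.006]), 'finger_force': np.float64(0.0), 'opening': np.float64(0.997)} 0.0187
scene [0.99845537 0.35891138 0.59971915] [[-0.549, -0.521, 0.654], [0.836, -0.364, 0.411], [0.024, 0.772, 0.636]]
top [0.38127895 0.0433396  1.06843999] [[-0.026, 0.988, -0.154], [-1.0, -0.025, 0.011], [0.007, 0.154, 0.988]]
```

View pics/scene0.png

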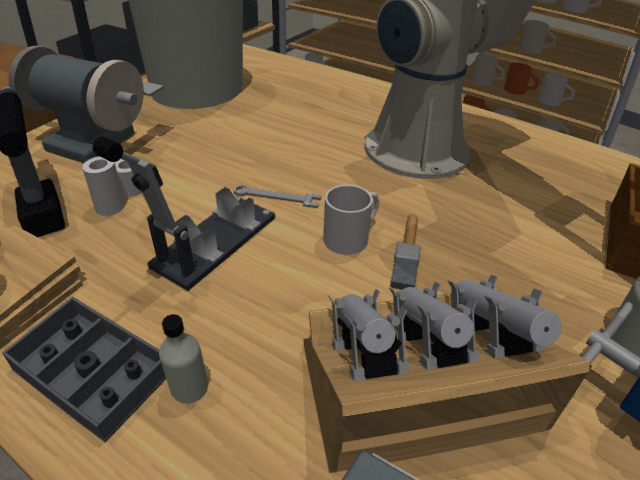

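View pics/top0.png

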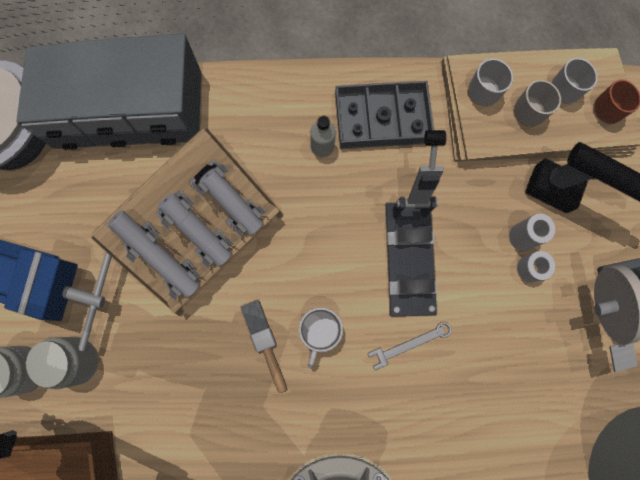

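The scene view shows three bars clipped in the rack (ends at about (378,340), (458,330), (548,328)), the mug at (347,218) and the jig at (210,245) with its leaf upright. In the top view the bars are at (152,255), (195,230) and (232,200), the jig's middle is at (412,260), the knob at (435,138) and the mug at (321,330).

Run:
```python
from h import *
d=np.load('top0.npz'); P=d['P']; im=d['im']
hsv=cv2.cvtColor(im,cv2.COLOR_BGR2HSV)
for n,(u,v) in dict(b1=(152,255),b2=(195,230),b3=(232,200),knob=(435,138),base=(412,225),jigfar=(400,310),jigR=(432,300),mug=(321,330),board=(250,190),bd2=(150,285), bd3=(210,140),bd4=(105,235)).items(): print(n,P[v,u].round(4),hsv[v,u])
# grey bar mask in rack
X=P.reshape(-1,3)
roi=np.zeros(P.shape[:2],np.uint8); cv2.fillPoly(roi,[np.array([[93,237],[207,133],[282,212],[182,312]])],1)
for th in [1]:
    m=(roi>0)&(hsv[...,1]<50)&(hsv[...,2]>90)
    m=cv2.morphologyEx(m.astype(np.uint8),cv2.MORPH_OPEN,np.ones((7,7)))
    k,l,s,c=cv2.connectedComponentsWithStats(m)
    for i in range(1,k):
        if s[i,4]<150: continue
        Q=P[l==i]; Q=Q[~np.isnan(Q[:,0])]; mu=np.median(Q,0); U,S,V=np.linalg.svd(Q-Q.mean(0),full_matrices=False)
        a=V[0]*np.sign(V[0][2]); t=(Q-mu)@a; print(i,s[i],mu.round(4),a.round(3),'len',(np.percentile(t,99.5)-np.percentile(t,.5)).round(4),'slope',np.degrees(np.arcsin(a[2])).round(1))
b=cv2.resize(im[125:320,90:290],None,fx=3,fy=3,interpolation=cv2.INTER_CUBIC)
cv2.imwrite('pics/rack.png',b)
```

```text
b1 [0.5153 0.3279 0.1564] [143   8 136]
b2 [0.5614 0.2529 0.1431] [115  11 134]
b3 [0.6165 0.1858 0.1389] [120   9 136]
knob [ 0.6758 -0.1609  0.2812] [105  29  35]
base [ 0.5861 -0.1685  0.0127] [130  17  46]
jigfar [ 0.4113 -0.1345  0.0143] [125  18  84]
jigR [ 0.4295 -0.2016  0.0126] [120  19  68]
mug [0.3758 0.0264 0.0046] [150   6 173]
board [0.6553 0.1614 0.0628] [ 17  92 147]
bd2 [0.4695 0.3591 0.0659] [ 17  89 123]
bd3 [0.7344 0.2283 0.1395] [ 16  90 142]
bd4 [0.5566 0.4229 0.1434] [ 16  91 140]
1 [ 200  169   61   64 1467] [0.6164 0.1887 0.1356] [0.615 0.566 0.549] len 0.1402 slope 33.3
2 [ 160  195   69   70 1719] [0.5631 0.2544 0.1405] [0.609 0.563 0.558] len 0.1585 slope 33.9
3 [ 110  214   87   82 2169] [0.517  0.3271 0.1508] [0.601 0.564 0.566] len 0.1978 slope 34.5
```

View pics/rack.png

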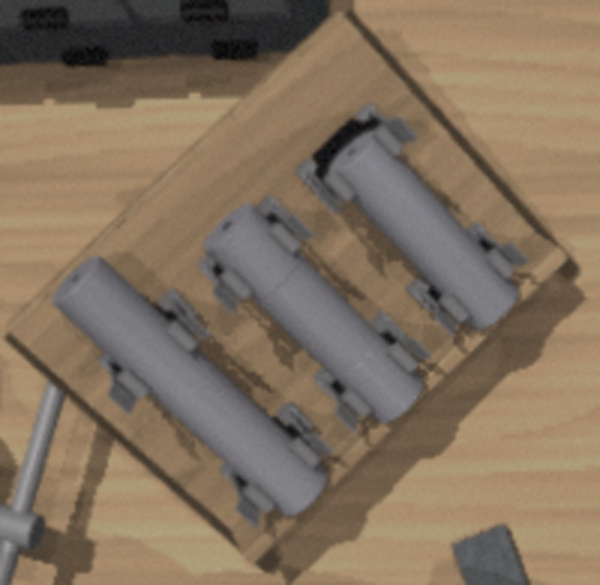

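```bash
cat > m.py <<'E'
from h import *
from scipy.optimize import least_squares
d=np.load('top0.npz'); P=d['P']; im=d['im']; e=np.load('scene0.npz')
hsv=cv2.cvtColor(im,cv2.COLOR_BGR2HSV)
psi0=np.radians(43); 
def fr(psi,s=np.radians(35)):
    c,q=np.cos(psi),np.sin(psi)
    return np.array([np.cos(s)*c,np.cos(s)*q,np.sin(s)]),np.array([-q,c,0]),np.array([-np.sin(s)*c,-np.sin(s)*q,np.cos(s)])
if __name__=='__main__':
    roi=np.zeros(P.shape[:2],np.uint8); cv2.fillPoly(roi,[np.array([[93,237],[207,133],[282,212],[182,312]])],1)
    m=(roi>0)&(hsv[...,1]<50)&(hsv[...,2]>90)
    m=cv2.morphologyEx(m.astype(np.uint8),cv2.MORPH_OPEN,np.ones((7,7)))
    k,l,s,c=cv2.connectedComponentsWithStats(m)
    Qs=[P[l==i] for i in range(1,k) if s[i,4]>=150]
    Qs=[q[~np.isnan(q[:,0])] for q in Qs]
    rs=[]
    def res(p,sl=None):
        out=[]
        a,L,n=fr(p[0],p[1])
        for j in (0,2):
            q=Qs[j]; o=p[2+2*(j//2):4+2*(j//2)]
            out.append(np.hypot(q@L-o[0],q@n-o[1])-.02)
        return np.concatenate(out)
    a,L,n=fr(psi0)
    x0=[psi0,np.radians(35)]
    for j in (0,2): x0+= [np.median(Qs[j]@L),np.median(Qs[j]@n)-.018]
    r=least_squares(res,x0,loss='soft_l1',f_scale=.002); p=r.x
    print('psi,slope',np.degrees(p[:2]),'lat',p[[2,4]],'n',p[[3,5]],'rms',np.sqrt(np.mean(r.fun**2)))
    a,L,n=fr(p[0],p[1]); lat=(p[2]+p[4])/2; nn=(p[3]+p[5])/2
    q=Qs[1]; t=q@a; 
    for qq in Qs: print('t range',np.percentile(qq@a,[.3,1,99,99.7]).round(4))
    tc=np.mean(np.percentile(t,[.5,99.5])); C=tc*a+lat*L+nn*n; print('C',C.round(4),'a',a.round(4),'n',n.round(4),'height above rack',)
    dl,dn=q@L-lat,q@n-nn; ang=np.degrees(np.arctan2(dl,dn)); rad=np.hypot(dl,dn)
    for lo,hi in ((-.08,-.042),(-.033,.033),(.042,.08)):
        w=(t-tc>lo)&(t-tc<hi); print(lo,[(b,int((w&(abs(ang-b)<5)).sum()),(np.median(rad[w&(abs(ang-b)<5)])*1000).round(1)) for b in range(-100,101,10) if (w&(abs(ang-b)<5)).sum()>3])
    # jig
    J=(hsv[...,2]<110)&(abs(P[...,2]-.0135)<.006); J[:, :375]=0; J[:,450:]=0; J[:190]=0; J[330:]=0
    k,l,s,c=cv2.connectedComponentsWithStats(J.astype(np.uint8)); i=1+np.argmax(s[1:,4]); print(s[1:,4])
    Q=P[J][:,:2]; Q=Q[~np.isnan(Q[:,0])]; print('base rect',cv2.minAreaRect((Q*1000).astype(np.float32)))
    for nm,zlo,zhi in (('V',.055,.070),):
        m=(P[...,2]>zlo)&(P[...,2]<zhi); m[:, :375]=0;m[:,450:]=0;m[:190]=0;m[330:]=0
        k,l,s,c=cv2.connectedComponentsWithStats(m.astype(np.uint8))
        for i in range(1,k):
            if s[i,4]>20: print(nm,s[i,4],cv2.minAreaRect((P[l==i][:,:2]*1000).astype(np.float32)),np.median(P[l==i][:,2]))
    m=(hsv[...,2]<70)&(P[...,2]>.2);m[:,:420]=0;m[:,450:]=0;m[:120]=0;m[155:]=0
    Q=P[m];print('knob',len(Q),np.median(Q,0),Q.min(0),Q.max(0))
    m=(P[...,2]>.085)&(P[...,2]<.1); m[:,:290]=0;m[:,350:]=0;m[:300]=0;m[375:]=0
    print('mug',cv2.minAreaRect((P[m][:,:2]*1000).astype(np.float32)))
E
python3 m.py
```

```text
psi,slope [43.27393618 34.77343548] lat [-0.28520481 -0.11532501] n [-0.235181   -0.23468149] rms 0.003146778660047373
t range [0.4745 0.4767 0.6142 0.6159]
t range [0.474  0.4765 0.6329 0.6332]
t range [0.4745 0.4768 0.6727 0.6732]
C [0.5661 0.258  0.123 ] a [0.5981 0.5631 0.5703] n [-0.4153 -0.391   0.8214] height above rack
-0.08 [(-60, 4, np.float64(19.9)), (-50, 27, np.float64(23.5)), (-40, 41, np.float64(21.2)), (-30, 31, np.float64(20.1)), (-20, 32, np.float64(19.8)), (-10, 39, np.float64(19.3)), (0, 28, np.float64(19.7)), (10, 34, np.float64(19.9)), (20, 32, np.float64(19.6)), (30, 27, np.float64(19.4)), (40, 53, np.float64(20.8)), (50, 23, np.float64(24.2)), (60, 4, np.float64(19.6))]
-0.033 [(-70, 11, np.float64(19.5)), (-60, 24, np.float64(19.9)), (-50, 38, np.float64(19.9)), (-40, 57, np.float64(20.5)), (-30, 58, np.float64(20.3)), (-20, 62, np.float64(20.3)), (-10, 57, np.float64(19.6)), (0, 68, np.float64(19.9)), (10, 68, np.float64(20.0)), (20, 61, np.float64(19.7)), (30, 58, np.float64(20.1)), (40, 45, np.float64(20.2)), (50, 37, np.float64(19.4)), (60, 24, np.float64
[... 617 characters left out ...]
6), (24.284038543701172, 26.530014038085938), 89.27122497558594) 0.06323310258575598
V 145 ((558.8856201171875, -140.29225158691406), (25.318716049194336, 26.346126556396484), 89.50702667236328) 0.06339254906333469
V 133 ((456.92889404296875, -138.26576232910156), (22.28345489501953, 25.400453567504883), 89.20286560058594) 0.06399683649874399
V 164 ((455.8167724609375, -185.67820739746094), (27.135828018188477, 22.835451126098633), 2.9272096157073975) 0.06341927522574342
knob 324 [ 0.67586623 -0.15967386  0.28225295] [ 0.66598094 -0.17770332  0.26256741] [ 0.69169462 -0.14636292  0.28787346]
mug ((377.8587646484375, 28.69853973388672), (80.3818130493164, 81.15931701660156), 35.3179931640625)
```

```bash
cat >> h.py <<'E'
def frame(y,z):
    y=np.array(y,float);z=np.array(z,float);z/=np.linalg.norm(z);y-=z*(y@z);y/=np.linalg.norm(y)
    return np.stack([np.cross(y,z),y,z],1)
def plan(p,M):
    st=env.read_state(); Rc=R.from_quat(st['eef_rot']).as_matrix(); d=np.array(p)-st['ee_pos']
    rv=R.from_matrix(Rc.T@M).as_rotvec(degrees=True)/4
    print('t',round(float(st['t']),2),'tcp',np.round(st['ee_pos'],4),'q',np.round(st['qpos'],2),'open_mm',round(85*float(st['opening']),1),'ff',round(float(st['finger_force']),1),'F',np.round(st['force'],1))
    print('turn units',rv.round(2),'| shift units before turn',(Rc.T@d/.025).round(2),'| after turn',(M.T@d/.025).round(2))
a,L,n=[np.array(v) for v in ((.5981,.5631,.5703),(-.6855,.7281,0),(-.4153,-.391,.8214))]
C=np.array([.5661,.258,.123]); G=frame(L,-n); G2=frame(-L,-n)
S=np.array([.5077,-.162,.070])
def jt(tau,y=1):  # tool over seat tilted tau deg about world x; closing along +-y
    return R.from_euler('x',tau,degrees=True).as_matrix()@frame([0,y,0],[0,0,-1])
E
python3 -c "
from h import *
plan(C+.16*n,G);plan(C+.16*n,G2)"
```

```text
t 0.1 tcp [0.2234 0.5833 0.2307] q [ 1.2   0.35  1.63  0.    1.16 -0.  ] open_mm 84.9 ff 0.0 F [-0.4  1.1  0.1]
turn units [ -4.88  -7.76 -15.54] | shift units before turn [-15.87 -10.53  -0.94] | after turn [  1.58 -18.87  -2.26]
t 0.1 tcp [0.2234 0.5833 0.2307] q [ 1.2   0.35  1.63  0.    1.16 -0.  ] open_mm 84.9 ff 0.0 F [-0.4  1.1  0.1]
turn units [-8.75  5.5  27.91] | shift units before turn [-15.87 -10.53  -0.94] | after turn [-1.58 18.87 -2.26]
```

{"fn": "servo_tool", "kwargs": {"rows": [{"ax": -0.3,"ay": -0.48,"az": -0.97,"hand": 1},{"ax": -0.3,"ay": -0.48,"az": -0.97},{"ax": -0.3,"ay": -0.48,"az": -0.97},{"ax": -0.3,"ay": -0.48,"az": -0.97},{"ax": -0.3,"ay": -0.48,"az": -0.97}], "grip_force": 40}}

```text
$.rows[0]: bad value
```

{"fn": "servo_tool", "kwargs": {"rows": [{"ax": -0.3,"ay": -0.48,"az": -0.97,"hand": 1},{"ax": -0.3,"ay": -0.48,"az": -0.97},{"ax": -0.3,"ay": -0.48,"az": -0.97},{"ax": -0.3,"ay": -0.48,"az": -0.97},{"ax": -0.3,"ay": -0.48,"az": -0.97}]}}

```text
$.rows[0]: bad value
```

{"fn": "servo_tool", "kwargs": {"rows": [{"ax": -0.3,"ay": -0.48,"az": -0.97,"hand": 1},{"ax": -0.3,"ay": -0.48,"az": -0.97},{"ax": -0.3,"ay": -0.48,"az": -0.97},{"ax": -0.3,"ay": -0.48,"az": -0.97},{"ax": -0.3,"ay": -0.48,"az": -0.97}]}}

```text
$.rows[0]: bad value
```

```bash
python3 -c "
from h import *
plan(C+.16*n,G)"
```

```text
t 0.1 tcp [0.2234 0.5833 0.2307] q [ 1.2   0.35  1.63  0.    1.16 -0.  ] open_mm 84.9 ff 0.0 F [-0.4  1.1  0.1]
turn units [ -4.88  -7.76 -15.54] | shift units before turn [-15.87 -10.53  -0.94] | after turn [  1.58 -18.87  -2.26]
```

{"fn": "servo_tool", "kwargs": {"rows": [{"x": 0,"y": 0,"z": 0,"ax": -0.3,"ay": -0.48,"az": -0.97,"hand": 1},{"x": 0,"y": 0,"z": 0,"ax": -0.3,"ay": -0.48,"az": -0.97,"hand": 1},{"x": 0,"y": 0,"z": 0,"ax": -0.3,"ay": -0.48,"az": -0.97,"hand": 1},{"x": 0,"y": 0,"z": 0,"ax": -0.3,"ay": -0.48,"az": -0.97,"hand": 1},{"x": 0,"y": 0,"z": 0,"ax": -0.3,"ay": -0.48,"az": -0.97,"hand": 1}], "grip_force": 40}}

```text
t: 0.52
ee_pos: [0.2234, 0.5836, 0.231]
eef_rot: [0.011, 0.995, 0.036, 0.092]
force: [0.3, 0.8, -0.6]
opening: 1.006
finger_force: 0.0
```

{"fn": "servo_tool", "kwargs": {"rows": [{"x": 0,"y": 0,"z": 0,"ax": -0.3,"ay": -0.48,"az": -0.97,"hand": 1},{"x": 0,"y": 0,"z": 0,"ax": -0.3,"ay": -0.48,"az": -0.97,"hand": 1},{"x": 0,"y": 0,"z": 0,"ax": -0.3,"ay": -0.48,"az": -0.97,"hand": 1},{"x": 0,"y": 0,"z": 0,"ax": -0.3,"ay": -0.48,"az": -0.97,"hand": 1},{"x": 0,"y": 0,"z": 0,"ax": -0.3,"ay": -0.48,"az": -0.97,"hand": 1}]}}

```text
t: 0.93
ee_pos: [0.2233, 0.5835, 0.231]
eef_rot: [-0.158, 0.968, 0.071, 0.18]
force: [0.6, -0.1, -0.1]
opening: 0.999
finger_force: 0.0
```

{"fn": "servo_tool", "kwargs": {"rows": [{"x": 0,"y": 0,"z": 0,"ax": -0.3,"ay": -0.48,"az": -0.97,"hand": 1},{"x": 0,"y": 0,"z": 0,"ax": -0.3,"ay": -0.48,"az": -0.97,"hand": 1},{"x": 0,"y": 0,"z": 0,"ax": -0.3,"ay": -0.48,"az": -0.97,"hand": 1},{"x": 0,"y": 0,"z": 0,"ax": -0.3,"ay": -0.48,"az": -0.97,"hand": 1},{"x": 0,"y": 0,"z": 0,"ax": -0.3,"ay": -0.48,"az": -0.97,"hand": 1}]}}

```text
t: 1.35
ee_pos: [0.2232, 0.5835, 0.231]
eef_rot: [-0.322, 0.905, 0.103, 0.261]
force: [0.6, 0.1, -0.8]
opening: 1.001
finger_force: 0.0
```

```bash
python3 -c "
from h import *
plan(C+.16*n,G)"
```

```text
t 1.35 tcp [0.2232 0.5835 0.231 ] q [ 1.39  0.18  2.01 -0.64  0.59 -0.39] open_mm 85.1 ff 0.0 F [ 0.6  0.1 -0.8]
turn units [-0.31 -0.56 -0.94] | shift units before turn [  0.43 -18.99  -1.79] | after turn [  1.59 -18.88  -2.25]
```

{"fn": "servo_tool", "kwargs": {"rows": [{"x": 0,"y": 0,"z": -0.8,"ax": -0.31,"ay": -0.56,"az": -0.94,"hand": 1},{"x": 0,"y": -1,"z": -0.7,"ax": 0,"ay": 0,"az": 0,"hand": 1},{"x": 0,"y": -1,"z": -0.75,"ax": 0,"ay": 0,"az": 0,"hand": 1},{"x": 0,"y": -1,"z": 0,"ax": 0,"ay": 0,"az": 0,"hand": 1},{"x": 0,"y": -1,"z": 0,"ax": 0,"ay": 0,"az": 0,"hand": 1}]}}

```text
t: 1.77
ee_pos: [0.2687, 0.4887, 0.2788]
eef_rot: [-0.35, 0.888, 0.111, 0.278]
force: [-0.2, 0.1, -0.5]
opening: 1.001
finger_force: 0.0
```

{"fn": "servo_tool", "kwargs": {"rows": [{"x": 0.1,"y": -1,"z": 0,"ax": 0,"ay": 0,"az": 0,"hand": 1},{"x": 0.1,"y": -1,"z": 0,"ax": 0,"ay": 0,"az": 0,"hand": 1},{"x": 0.1,"y": -1,"z": 0,"ax": 0,"ay": 0,"az": 0,"hand": 1},{"x": 0.1,"y": -1,"z": 0,"ax": 0,"ay": 0,"az": 0,"hand": 1},{"x": 0.1,"y": -1,"z": 0,"ax": 0,"ay": 0,"az": 0,"hand": 1}]}}

```text
t: 2.18
ee_pos: [0.3469, 0.3899, 0.2704]
eef_rot: [-0.35, 0.888, 0.11, 0.278]
force: [1.0, 0.8, -0.6]
opening: 0.998
finger_force: 0.0
```

{"fn": "servo_tool", "kwargs": {"rows": [{"x": 0.1,"y": -1,"z": 0,"ax": 0,"ay": 0,"az": 0,"hand": 1},{"x": 0.1,"y": -1,"z": 0,"ax": 0,"ay": 0,"az": 0,"hand": 1},{"x": 0.1,"y": -1,"z": 0,"ax": 0,"ay": 0,"az": 0,"hand": 1},{"x": 0.1,"y": -1,"z": 0,"ax": 0,"ay": 0,"az": 0,"hand": 1},{"x": 0.1,"y": -1,"z": 0,"ax": 0,"ay": 0,"az": 0,"hand": 1}]}}

```text
t: 2.6
ee_pos: [0.4247, 0.2916, 0.2633]
eef_rot: [-0.35, 0.888, 0.11, 0.278]
force: [-0.0, -0.2, -0.1]
opening: 1.001
finger_force: 0.0
```

{"fn": "servo_tool", "kwargs": {"rows": [{"x": 0.1,"y": -1,"z": 0,"ax": 0,"ay": 0,"az": 0,"hand": 1},{"x": 0.1,"y": -1,"z": 0,"ax": 0,"ay": 0,"az": 0,"hand": 1},{"x": 0.1,"y": -1,"z": 0,"ax": 0,"ay": 0,"az": 0,"hand": 1},{"x": 0.1,"y": -1,"z": 0,"ax": 0,"ay": 0,"az": 0,"hand": 1},{"x": 0.1,"y": -0.9,"z": 0,"ax": 0,"ay": 0,"az": 0,"hand": 1}]}}

```text
t: 3.02
ee_pos: [0.5011, 0.1949, 0.2559]
eef_rot: [-0.35, 0.888, 0.11, 0.278]
force: [0.4, 0.5, 0.3]
opening: 1.003
finger_force: 0.0
```

{"fn": "servo_tool", "kwargs": {"rows": [{"x": 0,"y": 0,"z": 0,"ax": 0,"ay": 0,"az": 0,"hand": 1}]}}

```text
t: 3.1
ee_pos: [0.5027, 0.1937, 0.256]
eef_rot: [-0.349, 0.888, 0.109, 0.278]
force: [1.4, 0.0, -0.9]
opening: 1.0
finger_force: 0.0
```

```bash
python3 -c "
from h import *
plan(C+.16*n,G);plan(C-.022*n,G)"
```

```text
t 3.1 tcp [0.5027 0.1937 0.256 ] q [ 0.16 -0.02  2.19  0.65  0.55 -2.64] open_mm 85.0 ff 0.0 F [ 1.4  0.  -0.9]
turn units [-0.06 -0.   -0.08] | shift units before turn [0.07 0.14 0.03] | after turn [0.07 0.14 0.03]
t 3.1 tcp [0.5027 0.1937 0.256 ] q [ 0.16 -0.02  2.19  0.65  0.55 -2.64] open_mm 85.0 ff 0.0 F [ 1.4  0.  -0.9]
turn units [-0.06 -0.   -0.08] | shift units before turn [0.07 0.16 7.31] | after turn [0.07 0.14 7.31]
```

{"fn": "servo_tool", "kwargs": {"rows": [{"x": 0.07,"y": 0.15,"z": 1,"ax": 0,"ay": 0,"az": 0,"hand": 1},{"x": 0,"y": 0,"z": 1,"ax": 0,"ay": 0,"az": 0,"hand": 1},{"x": 0,"y": 0,"z": 1,"ax": 0,"ay": 0,"az": 0,"hand": 1},{"x": 0,"y": 0,"z": 1,"ax": 0,"ay": 0,"az": 0,"hand": 1},{"x": 0,"y": 0,"z": 0.5,"ax": 0,"ay": 0,"az": 0,"hand": 1}]}}

```text
t: 3.52
ee_pos: [0.543, 0.2426, 0.1601]
eef_rot: [-0.35, 0.888, 0.11, 0.276]
force: [-0.9, 0.0, 0.6]
opening: 1.003
finger_force: 0.0
```

Run:
```python
from h import *
plan(C-.022*n,G)
for k in ('scene','top'):
    s=snap(k); im=s['image']
    c=im[260:400,290:600] if k=='scene' else im[120:320,80:290]
    cv2.imwrite(f'pics/ap_{k}.png',cv2.resize(c,None,fx=2.4,fy=2.4))
a1=cv2.imread('pics/ap_scene.png');b1=cv2.imread('pics/ap_top.png')
b1=cv2.resize(b1,(int(b1.shape[1]*240/b1.shape[0]),240));a1=cv2.resize(a1,(531,240))
cv2.imwrite('pics/ap.png',np.hstack([a1,b1]))
```

```text
t 3.52 tcp [0.543  0.2426 0.1601] q [ 0.26  0.23  2.18  0.97  0.33 -2.93] open_mm 85.2 ff 0.0 F [-0.9  0.   0.6]
turn units [-0.   -0.05 -0.06] | shift units before turn [-0.06 -0.18  2.72] | after turn [-0.05 -0.18  2.72]
```

View pics/ap.png

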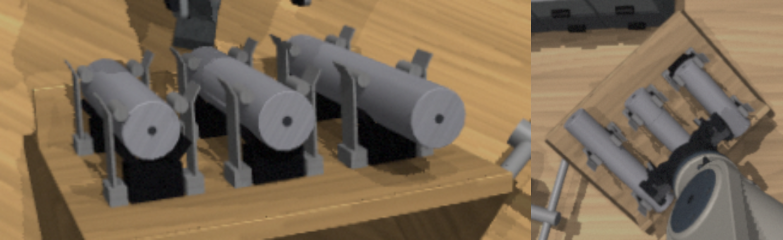

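The views show the open fingers straddling the middle bar (crop position about (690,150)) and aimed correctly. Joint 6 is near its limit though, so I'm backing off and flipping the tool half a turn.

{"fn": "servo_tool", "kwargs": {"rows": [{"x": 0,"y": 0,"z": -1,"ax": 0,"ay": 0,"az": 0,"hand": 1},{"x": 0,"y": 0,"z": -1,"ax": 0,"ay": 0,"az": 0.5,"hand": 1},{"x": 0,"y": 0,"z": -0.5,"ax": 0,"ay": 0,"az": 1,"hand": 1},{"x": 0,"y": 0,"z": 0,"ax": 0,"ay": 0,"az": 1,"hand": 1},{"x": 0,"y": 0,"z": 0,"ax": 0,"ay": 0,"az": 1,"hand": 1}]}}

```text
t: 4.03
ee_pos: [0.5173, 0.2171, 0.2161]
eef_rot: [-0.238, 0.924, 0.143, 0.263]
force: [0.6, -0.2, -0.8]
opening: 0.999
finger_force: 0.0
```

{"fn": "servo_tool", "kwargs": {"rows": [{"x": 0,"y": 0,"z": 0,"ax": 0,"ay": 0,"az": 1,"hand": 1},{"x": 0,"y": 0,"z": 0,"ax": 0,"ay": 0,"az": 1,"hand": 1},{"x": 0,"y": 0,"z": 0,"ax": 0,"ay": 0,"az": 1,"hand": 1},{"x": 0,"y": 0,"z": 0,"ax": 0,"ay": 0,"az": 1,"hand": 1},{"x": 0,"y": 0,"z": 0,"ax": 0,"ay": 0,"az": 1,"hand": 1}]}}

```text
t: 4.45
ee_pos: [0.517, 0.2173, 0.2149]
eef_rot: [-0.074, 0.952, 0.187, 0.233]
force: [-0.1, 0.1, -0.0]
opening: 1.002
finger_force: 0.0
```

{"fn": "servo_tool", "kwargs": {"rows": [{"x": 0,"y": 0,"z": 0,"ax": 0,"ay": 0,"az": 1,"hand": 1},{"x": 0,"y": 0,"z": 0,"ax": 0,"ay": 0,"az": 1,"hand": 1},{"x": 0,"y": 0,"z": 0,"ax": 0,"ay": 0,"az": 1,"hand": 1},{"x": 0,"y": 0,"z": 0,"ax": 0,"ay": 0,"az": 1,"hand": 1},{"x": 0,"y": 0,"z": 0,"ax": 0,"ay": 0,"az": 1,"hand": 1}]}}

```text
t: 4.87
ee_pos: [0.517, 0.2173, 0.2149]
eef_rot: [0.093, 0.95, 0.224, 0.197]
force: [-0.7, 0.2, -0.5]
opening: 0.996
finger_force: 0.0
```

{"fn": "servo_tool", "kwargs": {"rows": [{"x": 0,"y": 0,"z": 0,"ax": 0,"ay": 0,"az": 1,"hand": 1},{"x": 0,"y": 0,"z": 0,"ax": 0,"ay": 0,"az": 1,"hand": 1},{"x": 0,"y": 0,"z": 0,"ax": 0,"ay": 0,"az": 1,"hand": 1},{"x": 0,"y": 0,"z": 0,"ax": 0,"ay": 0,"az": 1,"hand": 1},{"x": 0,"y": 0,"z": 0,"ax": 0,"ay": 0,"az": 1,"hand": 1}]}}

```text
t: 5.28
ee_pos: [0.517, 0.2173, 0.2149]
eef_rot: [0.256, 0.919, 0.255, 0.155]
force: [1.1, 1.2, -0.2]
opening: 1.003
finger_force: 0.0
```

{"fn": "servo_tool", "kwargs": {"rows": [{"x": 0,"y": 0,"z": 0,"ax": 0,"ay": 0,"az": 1,"hand": 1},{"x": 0,"y": 0,"z": 0,"ax": 0,"ay": 0,"az": 1,"hand": 1},{"x": 0,"y": 0,"z": 0,"ax": 0,"ay": 0,"az": 1,"hand": 1},{"x": 0,"y": 0,"z": 0,"ax": 0,"ay": 0,"az": 1,"hand": 1},{"x": 0,"y": 0,"z": 0,"ax": 0,"ay": 0,"az": 1,"hand": 1}]}}

```text
t: 5.7
ee_pos: [0.517, 0.2173, 0.2149]
eef_rot: [0.412, 0.861, 0.278, 0.109]
force: [-0.3, -0.4, 0.4]
opening: 0.996
finger_force: 0.0
```

{"fn": "servo_tool", "kwargs": {"rows": [{"x": 0,"y": 0,"z": 0,"ax": 0,"ay": 0,"az": 1,"hand": 1},{"x": 0,"y": 0,"z": 0,"ax": 0,"ay": 0,"az": 1,"hand": 1},{"x": 0,"y": 0,"z": 0,"ax": 0,"ay": 0,"az": 1,"hand": 1},{"x": 0,"y": 0,"z": 0,"ax": 0,"ay": 0,"az": 1,"hand": 1},{"x": 0,"y": 0,"z": 0,"ax": 0,"ay": 0,"az": 1,"hand": 1}]}}

```text
t: 6.12
ee_pos: [0.517, 0.2173, 0.2149]
eef_rot: [0.555, 0.776, 0.293, 0.059]
force: [-0.1, -0.2, 0.4]
opening: 1.002
finger_force: 0.0
```

{"fn": "servo_tool", "kwargs": {"rows": [{"x": 0,"y": 0,"z": 0,"ax": 0,"ay": 0,"az": 1,"hand": 1},{"x": 0,"y": 0,"z": 0,"ax": 0,"ay": 0,"az": 1,"hand": 1},{"x": 0,"y": 0,"z": 0,"ax": 0,"ay": 0,"az": 1,"hand": 1},{"x": 0,"y": 0,"z": 0,"ax": 0,"ay": 0,"az": 1,"hand": 1},{"x": 0,"y": 0,"z": 0,"ax": 0,"ay": 0,"az": 1,"hand": 1}]}}

```text
t: 6.53
ee_pos: [0.517, 0.2173, 0.2149]
eef_rot: [0.682, 0.668, 0.299, 0.007]
force: [0.1, 0.1, 0.1]
opening: 0.998
finger_force: 0.0
```

{"fn": "servo_tool", "kwargs": {"rows": [{"x": 0,"y": 0,"z": 0,"ax": 0,"ay": 0,"az": 1,"hand": 1},{"x": 0,"y": 0,"z": 0,"ax": 0,"ay": 0,"az": 1,"hand": 1},{"x": 0,"y": 0,"z": 0,"ax": 0,"ay": 0,"az": 1,"hand": 1},{"x": 0,"y": 0,"z": 0,"ax": 0,"ay": 0,"az": 1,"hand": 1},{"x": 0,"y": 0,"z": 0,"ax": 0,"ay": 0,"az": 1,"hand": 1}]}}

```text
t: 6.95
ee_pos: [0.517, 0.2173, 0.2149]
eef_rot: [0.787, 0.539, 0.295, -0.045]
force: [0.5, 1.0, -0.2]
opening: 0.997
finger_force: 0.0
```

{"fn": "servo_tool", "kwargs": {"rows": [{"x": 0,"y": 0,"z": 0,"ax": 0,"ay": 0,"az": 1,"hand": 1},{"x": 0,"y": 0,"z": 0,"ax": 0,"ay": 0,"az": 1,"hand": 1},{"x": 0,"y": 0,"z": 0,"ax": 0,"ay": 0,"az": 1,"hand": 1},{"x": 0,"y": 0,"z": 0,"ax": 0,"ay": 0,"az": 1,"hand": 1},{"x": 0,"y": 0,"z": 0,"ax": 0,"ay": 0,"az": 1,"hand": 1}]}}

```text
t: 7.37
ee_pos: [0.517, 0.2173, 0.2149]
eef_rot: [0.869, 0.395, 0.283, -0.096]
force: [0.4, 0.7, -0.1]
opening: 0.998
finger_force: 0.0
```

```bash
python3 -c "
from h import *
plan(C-.022*n,G2)"
```

```text
t 7.37 tcp [0.517  0.2173 0.2149] q [0.22 0.08 2.2  0.75 0.44 0.31] open_mm 84.9 ff 0.0 F [ 0.4  0.7 -0.1]
turn units [0.02 0.01 1.4 ] | shift units before turn [-0.02  0.15  5.35] | after turn [-0.01  0.16  5.35]
```

{"fn": "servo_tool", "kwargs": {"rows": [{"x": 0,"y": 0.16,"z": 0.5,"ax": 0,"ay": 0,"az": 0.7,"hand": 1},{"x": 0,"y": 0,"z": 1,"ax": 0,"ay": 0,"az": 0.7,"hand": 1},{"x": 0,"y": 0,"z": 1,"ax": 0,"ay": 0,"az": 0,"hand": 1},{"x": 0,"y": 0,"z": 0.5,"ax": 0,"ay": 0,"az": 0,"hand": 1},{"x": 0,"y": 0,"z": 0.5,"ax": 0,"ay": 0,"az": 0,"hand": 1}]}}

```text
t: 7.78
ee_pos: [0.5566, 0.2492, 0.1422]
eef_rot: [0.887, 0.353, 0.278, -0.109]
force: [-0.3, -0.1, 0.5]
opening: 1.0
finger_force: 0.0
```

{"fn": "servo_tool", "kwargs": {"rows": [{"x": 0,"y": 0,"z": 0.5,"ax": 0,"ay": 0,"az": 0,"hand": 1},{"x": 0,"y": 0,"z": 0.5,"ax": 0,"ay": 0,"az": 0,"hand": 1},{"x": 0,"y": 0,"z": 0.5,"ax": 0,"ay": 0,"az": 0,"hand": 1},{"x": 0,"y": 0,"z": 0.35,"ax": 0,"ay": 0,"az": 0,"hand": 1},{"x": 0,"y": 0,"z": 0,"ax": 0,"ay": 0,"az": 0,"hand": 1}]}}

```text
t: 8.2
ee_pos: [0.5759, 0.2674, 0.1041]
eef_rot: [0.887, 0.353, 0.278, -0.109]
force: [0.1, 0.1, -0.1]
opening: 1.001
finger_force: 0.0
```

```bash
python3 -c "
from h import *
plan(C-.022*n,G2)"
```

```text
t 8.2 tcp [0.5759 0.2674 0.1041] q [ 0.3   0.38  2.13  1.31  0.26 -0.12] open_mm 85.1 ff 0.0 F [ 0.1  0.1 -0.1]
turn units [0.   0.01 0.05] | shift units before turn [-0.01  0.   -0.05] | after turn [-0.01  0.   -0.05]
```

Aligned; now I close on it gently.

{"fn": "servo_tool", "kwargs": {"rows": [{"x": 0,"y": 0,"z": 0,"ax": 0,"ay": 0,"az": 0,"hand": -1},{"x": 0,"y": 0,"z": 0,"ax": 0,"ay": 0,"az": 0,"hand": -1},{"x": 0,"y": 0,"z": 0,"ax": 0,"ay": 0,"az": 0,"hand": -1},{"x": 0,"y": 0,"z": 0,"ax": 0,"ay": 0,"az": 0,"hand": -1},{"x": 0,"y": 0,"z": 0,"ax": 0,"ay": 0,"az": 0,"hand": -1}], "grip_force": 70}}

```text
t: 8.62
ee_pos: [0.5759, 0.2671, 0.1053]
eef_rot: [0.886, 0.353, 0.278, -0.109]
force: [-6.1, -1.9, 8.1]
opening: 0.448
finger_force: 68.8
```

{"fn": "servo_tool", "kwargs": {"rows": [{"x": 0,"y": 0,"z": 0,"ax": 0,"ay": 0,"az": 0,"hand": -1},{"x": 0,"y": 0,"z": 0,"ax": 0,"ay": 0,"az": 0,"hand": -1},{"x": 0,"y": 0,"z": 0,"ax": 0,"ay": 0,"az": 0,"hand": -1},{"x": 0,"y": 0,"z": 0,"ax": 0,"ay": 0,"az": 0,"hand": -1},{"x": 0,"y": 0,"z": 0,"ax": 0,"ay": 0,"az": 0,"hand": -1}]}}

```text
t: 9.03
ee_pos: [0.5759, 0.2671, 0.1053]
eef_rot: [0.886, 0.353, 0.278, -0.109]
force: [-6.2, -2.3, 7.2]
opening: 0.453
finger_force: 68.8
```

{"fn": "servo_tool", "kwargs": {"rows": [{"x": 0,"y": 0,"z": -0.3,"ax": 0,"ay": 0,"az": 0,"hand": -1},{"x": 0,"y": 0,"z": -0.3,"ax": 0,"ay": 0,"az": 0,"hand": -1},{"x": 0,"y": 0,"z": -0.3,"ax": 0,"ay": 0,"az": 0,"hand": -1},{"x": 0,"y": 0,"z": -0.4,"ax": 0,"ay": 0,"az": 0,"hand": -1},{"x": 0,"y": 0,"z": -0.5,"ax": 0,"ay": 0,"az": 0,"hand": -1}]}}

```text
t: 9.45
ee_pos: [0.5562, 0.2489, 0.1406]
eef_rot: [0.887, 0.353, 0.277, -0.109]
force: [-0.4, 0.0, -5.4]
opening: 0.445
finger_force: 73.0
```

{"fn": "servo_tool", "kwargs": {"rows": [{"x": 0,"y": 0,"z": -0.6,"ax": 0,"ay": 0,"az": 0,"hand": -1},{"x": 0,"y": 0,"z": -0.8,"ax": 0,"ay": 0,"az": 0,"hand": -1},{"x": 0,"y": 0,"z": -0.8,"ax": 0,"ay": 0,"az": 0,"hand": -1},{"x": 0,"y": 0,"z": -0.8,"ax": 0,"ay": 0,"az": 0,"hand": -1},{"x": 0,"y": 0,"z": -0.8,"ax": 0,"ay": 0,"az": 0,"hand": -1}]}}

```text
t: 9.87
ee_pos: [0.5161, 0.2114, 0.219]
eef_rot: [0.887, 0.353, 0.277, -0.109]
force: [-0.2, 0.7, -4.9]
opening: 0.446
finger_force: 73.0
```

{"fn": "servo_tool", "kwargs": {"rows": [{"x": 0,"y": 0,"z": -0.8,"ax": 0,"ay": 0,"az": 0,"hand": -1},{"x": 0,"y": 0,"z": -0.8,"ax": 0,"ay": 0,"az": 0,"hand": -1},{"x": 0,"y": 0,"z": -0.8,"ax": 0,"ay": 0,"az": 0,"hand": -1},{"x": 0,"y": 0,"z": -0.8,"ax": 0,"ay": 0,"az": 0,"hand": -1},{"x": 0,"y": 0,"z": 0,"ax": 0,"ay": 0,"az": 0,"hand": -1}]}}

```text
t: 10.28
ee_pos: [0.4837, 0.1801, 0.2873]
eef_rot: [0.886, 0.353, 0.279, -0.108]
force: [1.3, -0.2, -5.9]
opening: 0.452
finger_force: 73.0
```

Run:
```python
from h import *
for k in range(3): plan(S+[0,0,.2],jt(0,-1))
s=snap('scene'); t=snap('top')
np.savez('air.npz',Ps=pts(s),Pt=pts(t),s=s['image'],t=t['image'])
st=env.read_state(); Rc=R.from_quat(st['eef_rot']).as_matrix(); gp=st['ee_pos']-Rc[:,2]*.02
out=[]
for c in (s,t):
    v=(gp-c['p'])@c['R']; v=v*[1,-1,-1]; uv,_=cv2.projectPoints(v.reshape(1,3),np.zeros(3),np.zeros(3),np.array(c['camera_matrix']),np.array(c['distortion'])); u,w=uv.ravel().astype(int); print(u,w)
    u0,w0=max(0,min(u-100,440)),max(0,min(w-75,330)); out.append(cv2.resize(c['image'][w0:w0+150,u0:u0+200],(400,300),interpolation=cv2.INTER_CUBIC))
cv2.imwrite('pics/air.png',np.hstack(out))
```

```text
t 10.28 tcp [0.4837 0.1801 0.2873] q [ 0.13 -0.11  2.18  0.59  0.64  0.54] open_mm 38.4 ff 73.0 F [ 1.3 -0.2 -5.9]
turn units [-3.23 -8.3  10.52] | shift units before turn [-7.56 10.6  -4.36] | after turn [ 0.96 13.68  0.69]
t 10.28 tcp [0.4837 0.1801 0.2873] q [ 0.13 -0.11  2.18  0.59  0.64  0.54] open_mm 38.4 ff 73.0 F [ 1.3 -0.2 -5.9]
turn units [-3.23 -8.3  10.52] | shift units before turn [-7.56 10.6  -4.36] | after turn [ 0.96 13.68  0.69]
t 10.28 tcp [0.4837 0.1801 0.2873] q [ 0.13 -0.11  2.18  0.59  0.64  0.54] open_mm 38.4 ff 73.0 F [ 1.3 -0.2 -5.9]
turn units [-3.23 -8.3  10.52] | shift units before turn [-7.56 10.6  -4.36] | after turn [ 0.96 13.68  0.69]
419 139
223 265
```

View pics/air.png

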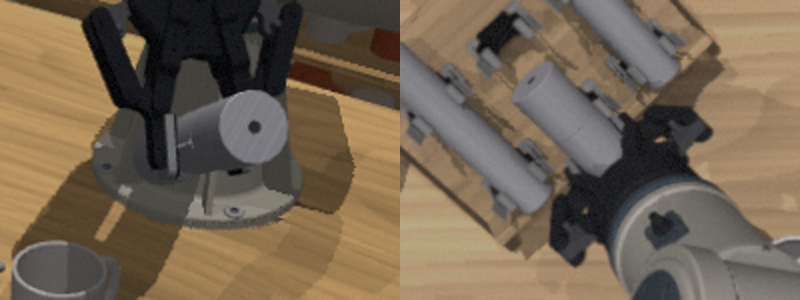

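```bash
cat > fl.py <<'E'
from h import *
def prof(P,c,ax,up,lat,segs,r=(.010,.026)):
    Q=P.reshape(-1,3); Q=Q[~np.isnan(Q[:,0])]-c; t=Q@ax; dl,dn=Q@lat,Q@up; ang=np.degrees(np.arctan2(dl,dn)); rad=np.hypot(dl,dn)
    for lo,hi in segs:
        w=(t>lo)&(t<hi)&(rad>r[0])&(rad<r[1])
        print((lo,hi),[(b,int(m.sum()),round(float(np.median(rad[m]))*1000,1)) for b in range(-180,180,10) if (m:=w&(abs((ang-b+180)%360-180)<5)).sum()>4])
E
python3 - <<'E'
from fl import *
d=np.load('air.npz'); st=env.read_state(); M=R.from_quat(st['eef_rot']).as_matrix()
n=-M[:,2]; L=-M[:,1]; a=np.cross(L,n); print(a)
c=st['ee_pos']+.022*n
for k in ('Ps','Pt'):
    print(k); prof(d[k],c,a,n,L,((.014,.034),(.042,.078),(-.034,-.014)))
E
```

```text
[0.59620603 0.56565764 0.56971029]
Ps
(0.014, 0.034) [(-120, 10, 17.1), (-110, 19, 18.6), (-100, 18, 19.0), (-90, 20, 19.5), (-80, 19, 20.3), (-70, 17, 20.8), (-60, 14, 21.2), (-50, 15, 21.7), (-40, 10, 22.1), (-30, 7, 21.8)]
(0.042, 0.078) [(-180, 5, 16.4), (-170, 14, 16.4), (-160, 11, 16.7), (-150, 23, 16.9), (-140, 25, 17.0), (-130, 30, 17.3), (-120, 33, 17.7), (-110, 32, 18.0), (-100, 39, 18.7), (-90, 35, 19.2), (-80, 38, 20.0), (-70, 35, 20.2), (-60, 32, 21.4), (-50, 32, 21.7), (-40, 19, 22.2), (-30, 13, 22.3), (-20, 8, 22.6)]
(-0.034, -0.014) [(-170, 5, 11.5), (150, 10, 15.4), (170, 5, 12.6)]
Pt
(0.014, 0.034) [(-70, 14, 20.1), (-60, 14, 20.4), (-50, 23, 20.5), (-40, 23, 20.7), (-30, 33, 21.0), (-20, 33, 20.8), (-10, 26, 20.9), (0, 38, 20.8), (10, 28, 20.9), (20, 36, 21.0), (30, 22, 20.9), (40, 27, 20.8), (50, 19, 20.7), (60, 11, 20.6), (70, 10, 20.5)]
(0.042, 0.078) [(-80, 15, 19.7), (-70, 12, 19.9), (-60, 27, 20.4), (-50, 37, 20.4), (-40, 49, 20.8), (-30, 49, 20.8), (-20, 64, 20.8), (-10, 56, 20.5), (0, 66, 21.1), (10, 61, 20.9), (20, 63, 21.0), (30, 46, 20.3), (40, 44, 20.2), (50, 37, 20.1), (60, 20, 19.9), (70, 10, 19.7), (80, 7, 19.5)]
(-0.034, -0.014) []
```

{"fn": "servo_tool", "kwargs": {"rows": [{"x": 0,"y": 0,"z": -0.3,"ax": -0.23,"ay": -0.59,"az": 0.75,"hand": -1},{"x": 0,"y": 0,"z": -0.3,"ax": -0.23,"ay": -0.59,"az": 0.75,"hand": -1},{"x": 0,"y": 0,"z": -0.3,"ax": -0.23,"ay": -0.59,"az": 0.75,"hand": -1},{"x": 0,"y": 0,"z": 0,"ax": -0.23,"ay": -0.59,"az": 0.75,"hand": -1},{"x": 0,"y": 0,"z": 0,"ax": -0.23,"ay": -0.59,"az": 0.75,"hand": -1}]}}

```text
t: 10.8
ee_pos: [0.4751, 0.1732, 0.3028]
eef_rot: [0.953, 0.231, 0.181, -0.071]
force: [-0.9, 0.9, -6.1]
opening: 0.452
finger_force: 73.0
```

{"fn": "servo_tool", "kwargs": {"rows": [{"x": 0,"y": 0,"z": 0,"ax": -0.23,"ay": -0.59,"az": 0.75,"hand": -1},{"x": 0,"y": 0,"z": 0,"ax": -0.23,"ay": -0.59,"az": 0.75,"hand": -1},{"x": 0,"y": 0,"z": 0,"ax": -0.23,"ay": -0.59,"az": 0.75,"hand": -1},{"x": 0,"y": 0,"z": 0,"ax": -0.23,"ay": -0.59,"az": 0.75,"hand": -1},{"x": 0,"y": 0,"z": 0,"ax": -0.23,"ay": -0.59,"az": 0.75,"hand": -1}]}}

```text
t: 11.22
ee_pos: [0.475, 0.1737, 0.3022]
eef_rot: [0.991, 0.104, 0.08, -0.032]
force: [0.3, 0.0, -5.3]
opening: 0.45
finger_force: 72.9
```

{"fn": "servo_tool", "kwargs": {"rows": [{"x": 0,"y": 0.5,"z": 0,"ax": -0.23,"ay": -0.59,"az": 0.75,"hand": -1},{"x": 0,"y": 0.8,"z": 0,"ax": -0.23,"ay": -0.59,"az": 0.75,"hand": -1},{"x": 0,"y": 0.9,"z": 0,"ax": -0.23,"ay": -0.59,"az": 0.75,"hand": -1},{"x": 0,"y": 0.9,"z": 0,"ax": -0.23,"ay": -0.59,"az": 0.75,"hand": -1},{"x": 0,"y": 0.9,"z": 0,"ax": 0,"ay": 0,"az": 0,"hand": -1}]}}

```text
t: 11.63
ee_pos: [0.4861, 0.074, 0.2995]
eef_rot: [1.0, -0.0, -0.002, -0.001]
force: [-0.5, -0.2, -5.6]
opening: 0.452
finger_force: 72.9
```

{"fn": "servo_tool", "kwargs": {"rows": [{"x": 0.1,"y": 0.9,"z": 0,"ax": 0,"ay": 0,"az": 0,"hand": -1},{"x": 0.1,"y": 0.9,"z": 0,"ax": 0,"ay": 0,"az": 0,"hand": -1},{"x": 0.1,"y": 0.9,"z": 0,"ax": 0,"ay": 0,"az": 0,"hand": -1},{"x": 0.1,"y": 0.9,"z": 0,"ax": 0,"ay": 0,"az": 0,"hand": -1},{"x": 0.1,"y": 0.9,"z": 0,"ax": 0,"ay": 0,"az": 0,"hand": -1}]}}

```text
t: 12.05
ee_pos: [0.4978, -0.039, 0.2995]
eef_rot: [1.0, 0.001, -0.001, -0.001]
force: [-0.3, -0.0, -5.0]
opening: 0.448
finger_force: 72.9
```

```bash
python3 -c "
from h import *
plan(S+[0,0,.15],jt(0,-1));plan(S+[0,0,.15]+jt(50,-1)[:,2]*.022,jt(50,-1))"
```

```text
t 12.05 tcp [ 0.4978 -0.039   0.2995] q [-0.08  0.09  1.81  0.    1.24  1.48] open_mm 38.1 ff 72.9 F [-0.3 -0.  -5. ]
turn units [-0.04  0.02  0.03] | shift units before turn [0.39 4.93 3.17] | after turn [0.39 4.92 3.18]
t 12.05 tcp [ 0.4978 -0.039   0.2995] q [-0.08  0.09  1.81  0.    1.24  1.48] open_mm 38.1 ff 72.9 F [-0.3 -0.  -5. ]
turn units [12.46  0.04  0.02] | shift units before turn [0.39 4.26 3.73] | after turn [ 0.39  5.6  -0.85]
```

{"fn": "servo_tool", "kwargs": {"rows": [{"x": 0.08,"y": 0.9,"z": 0.4,"ax": 0,"ay": 0,"az": 0,"hand": -1},{"x": 0.08,"y": 0.9,"z": 0.4,"ax": 0,"ay": 0,"az": 0,"hand": -1},{"x": 0.08,"y": 0.9,"z": 0.4,"ax": 0,"ay": 0,"az": 0,"hand": -1},{"x": 0.08,"y": 0.9,"z": 0.4,"ax": 0.5,"ay": 0,"az": 0,"hand": -1},{"x": 0.07,"y": 0.66,"z": 0.4,"ax": 1,"ay": 0,"az": 0,"hand": -1}]}}

```text
t: 12.47
ee_pos: [0.5081, -0.1446, 0.2487]
eef_rot: [0.999, 0.002, -0.0, -0.054]
force: [1.4, 0.4, -5.3]
opening: 0.445
finger_force: 72.9
```

{"fn": "servo_tool", "kwargs": {"rows": [{"x": 0,"y": 0,"z": 0,"ax": 1,"ay": 0,"az": 0,"hand": -1},{"x": 0,"y": 0,"z": 0,"ax": 1,"ay": 0,"az": 0,"hand": -1},{"x": 0,"y": 0,"z": 0,"ax": 1,"ay": 0,"az": 0,"hand": -1},{"x": 0,"y": 0,"z": 0,"ax": 1,"ay": 0,"az": 0,"hand": -1},{"x": 0,"y": 0,"z": 0,"ax": 1,"ay": 0,"az": 0,"hand": -1}]}}

```text
t: 12.88
ee_pos: [0.5083, -0.1446, 0.2491]
eef_rot: [0.974, 0.001, -0.0, -0.228]
force: [0.5, -0.1, -5.6]
opening: 0.45
finger_force: 73.1
```

{"fn": "servo_tool", "kwargs": {"rows": [{"x": 0,"y": 0,"z": 0,"ax": 1,"ay": 0,"az": 0,"hand": -1},{"x": 0,"y": 0,"z": 0,"ax": 1,"ay": 0,"az": 0,"hand": -1},{"x": 0,"y": 0,"z": 0,"ax": 1,"ay": 0,"az": 0,"hand": -1},{"x": 0,"y": 0,"z": 0,"ax": 1,"ay": 0,"az": 0,"hand": -1},{"x": 0,"y": 0,"z": 0,"ax": 1,"ay": 0,"az": 0,"hand": -1}]}}

```text
t: 13.3
ee_pos: [0.5084, -0.1448, 0.2488]
eef_rot: [0.92, 0.0, -0.0, -0.393]
force: [-0.6, 0.7, -6.9]
opening: 0.451
finger_force: 73.2
```

Run:
```python
from fl import *
M=jt(50,-1)
plan(S+[0,0,.1]+M[:,2]*.022,M)
s=snap('scene'); t=snap('top'); np.savez('air2.npz',Ps=pts(s),Pt=pts(t),s=s['image'],t=t['image'])
st=env.read_state(); M=R.from_quat(st['eef_rot']).as_matrix()
c=st['ee_pos']-.022*M[:,2]
for k,P in (('Ps',pts(s)),('Pt',pts(t))):
    print(k)
    prof(P,c,np.array([1.,0,0]),np.array([0,0,1.]),np.array([0,1.,0]),((.014,.034),(.042,.078),(-.034,-.014),(-.078,-.042)),(.008,.026))
    Q=P.reshape(-1,3)-c; m=(abs(Q[:,0])<.1)&(np.hypot(Q[:,1],Q[:,2])<.024)&(abs(Q[:,0])>.03); print('bar x range',np.percentile(Q[m,0],[.5,99.5]))
c1=cv2.resize(s['image'][60:260,140:400],(390,300),interpolation=cv2.INTER_CUBIC); c2=cv2.resize(t['image'][180:330,330:530],(400,300),interpolation=cv2.INTER_CUBIC)
cv2.imwrite('pics/air2.png',np.hstack([c1,c2]))
```

```text
t 13.3 tcp [ 0.5084 -0.1448  0.2488] q [-0.66  0.47  1.67  0.61  1.57  0.73] open_mm 38.3 ff 73.2 F [-0.6  0.7 -6.9]
turn units [0.94 0.01 0.01] | shift units before turn [-0.03  2.69  2.56] | after turn [-0.03  2.85  2.38]
Ps
(0.014, 0.034) [(-10, 10, 21.5), (0, 13, 21.9), (10, 14, 22.3), (20, 28, 22.9), (30, 27, 22.5), (40, 30, 22.1), (50, 29, 21.4), (60, 27, 21.1), (70, 26, 21.1), (80, 23, 20.6), (90, 19, 20.1)]
(0.042, 0.078) [(-20, 11, 21.1), (-10, 22, 21.4), (0, 26, 21.7), (10, 39, 21.6), (20, 45, 22.0), (30, 55, 22.2), (40, 60, 21.9), (50, 59, 21.8), (60, 58, 21.5), (70, 54, 21.1), (80, 47, 20.8), (90, 40, 20.4), (100, 37, 20.1), (110, 23, 19.5), (120, 19, 19.4), (130, 8, 18.6)]
(-0.034, -0.014) [(0, 9, 21.6), (10, 9, 21.6), (20, 16, 22.5), (30, 19, 22.9), (40, 22, 22.2), (50, 20, 21.8), (60, 19, 21.8), (70, 21, 21.6), (80, 16, 21.2), (90, 9, 20.2)]
(-0.078, -0.042) [(-20, 5, 21.1), (-10, 13, 21.3), (0, 24, 21.3), (10, 27, 21.5), (20, 27, 21.7), (30, 37, 22.2), (40, 45, 22.4), (50, 46, 21.8), (60, 42, 21.8), (70, 40, 21.6), (80, 35, 21.1), (90, 33, 20.7), (100, 28, 20.8), (110
[... 563 characters left out ...]
6, 18.8), (60, 31, 19.0), (70, 24, 18.7), (80, 17, 19.0), (90, 12, 19.0)]
(-0.034, -0.014) [(-60, 8, 19.7), (-50, 11, 19.8), (-40, 15, 19.7), (-30, 23, 20.0), (-20, 27, 19.6), (-10, 22, 19.6), (0, 26, 20.0), (10, 26, 20.2), (20, 28, 19.1), (30, 28, 19.3), (40, 26, 19.1), (50, 27, 19.0), (60, 17, 19.7), (70, 14, 19.3), (80, 15, 19.6), (90, 5, 19.9)]
(-0.078, -0.042) [(-70, 11, 19.5), (-60, 15, 19.3), (-50, 19, 19.6), (-40, 29, 19.2), (-30, 31, 19.7), (-20, 52, 19.7), (-10, 43, 19.4), (0, 53, 19.7), (10, 50, 19.9), (20, 53, 19.9), (30, 48, 19.5), (40, 46, 19.4), (50, 42, 19.8), (60, 32, 19.3), (70, 24, 19.0), (80, 24, 19.1), (90, 13, 19.2), (100, 5, 19.4)]
bar x range [-0.08204527  0.07712384]
```

View pics/air2.png

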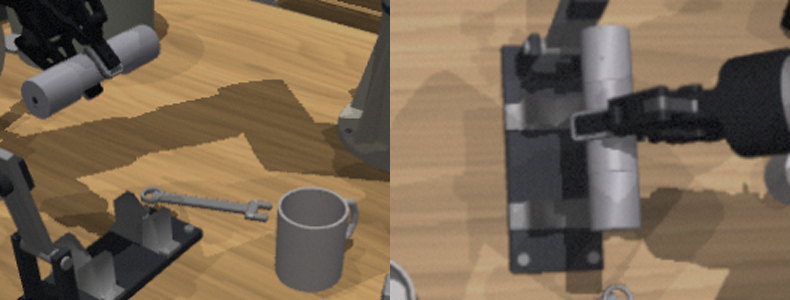

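The crops show the bar held level above the jig, with no flat on the visible side. The waist's depth points stop where the flat's edges must be, so the flat faces about 190° from the gripper's back. I'll place the bar at about 60° tilt so most of the roll is already done.

{"fn": "servo_tool", "kwargs": {"rows": [{"x": 0,"y": 0,"z": 0,"ax": 0.9,"ay": 0,"az": 0,"hand": -1},{"x": 0,"y": 0,"z": 0,"ax": 0.9,"ay": 0,"az": 0,"hand": -1},{"x": 0,"y": 0,"z": 0,"ax": 0.9,"ay": 0,"az": 0,"hand": -1},{"x": 0,"y": 0,"z": 0,"ax": 0.8,"ay": 0,"az": 0,"hand": -1},{"x": 0,"y": 0,"z": 0,"ax": 0,"ay": 0,"az": 0,"hand": -1}]}}

```text
t: 13.82
ee_pos: [0.5077, -0.1446, 0.248]
eef_rot: [0.865, -0.0, -0.001, -0.501]
force: [-1.1, -0.2, -6.4]
opening: 0.448
finger_force: 73.3
```

Run:
```python
from fl import *
M=jt(60,-1)
plan(S+[0,0,.03]+M[:,2]*.022,M);plan(S+[0,0,0]+M[:,2]*.022,M)
```

```text
t 13.82 tcp [ 0.5077 -0.1446  0.248 ] q [-0.72  0.59  1.63  0.72  1.72  0.65] open_mm 38.1 ff 73.3 F [-1.1 -0.2 -6.4]
turn units [-0.04  0.03 -0.03] | shift units before turn [0.02 5.48 3.22] | after turn [-0.    5.48  3.24]
t 13.82 tcp [ 0.5077 -0.1446  0.248 ] q [-0.72  0.59  1.63  0.72  1.72  0.65] open_mm 38.1 ff 73.3 F [-1.1 -0.2 -6.4]
turn units [-0.04  0.03 -0.03] | shift units before turn [0.02 6.52 3.82] | after turn [-0.    6.51  3.84]
```

{"fn": "servo_tool", "kwargs": {"rows": [{"x": 0,"y": 0.9,"z": 0.53,"ax": 0,"ay": 0,"az": 0,"hand": -1},{"x": 0,"y": 0.9,"z": 0.53,"ax": 0,"ay": 0,"az": 0,"hand": -1},{"x": 0,"y": 0.9,"z": 0.53,"ax": 0,"ay": 0,"az": 0,"hand": -1},{"x": 0,"y": 0.9,"z": 0.53,"ax": 0,"ay": 0,"az": 0,"hand": -1},{"x": 0,"y": 0.9,"z": 0.53,"ax": 0,"ay": 0,"az": 0,"hand": -1}]}}

```text
t: 14.23
ee_pos: [0.5085, -0.1432, 0.1185]
eef_rot: [0.867, 0.001, -0.0, -0.498]
force: [1.8, -0.9, -6.0]
opening: 0.445
finger_force: 73.3
```

{"fn": "servo_tool", "kwargs": {"rows": [{"x": 0,"y": 0.6,"z": 0.36,"ax": 0,"ay": 0,"az": 0,"hand": -1},{"x": 0,"y": 0.4,"z": 0.24,"ax": 0,"ay": 0,"az": 0,"hand": -1},{"x": 0,"y": 0.3,"z": 0.17,"ax": 0,"ay": 0,"az": 0,"hand": -1},{"x": 0,"y": 0.2,"z": 0.12,"ax": 0,"ay": 0,"az": 0,"hand": -1},{"x": 0,"y": 0.2,"z": 0.12,"ax": 0,"ay": 0,"az": 0,"hand": -1}]}}

```text
t: 14.65
ee_pos: [0.5086, -0.1427, 0.0708]
eef_rot: [0.866, 0.001, 0.0, -0.5]
force: [0.6, -0.0, -5.7]
opening: 0.45
finger_force: 73.3
```

Run:
```python
from fl import *
M=jt(60,-1)
plan(S+[0,0,0]+M[:,2]*.022,M)
```

```text
t 14.65 tcp [ 0.5086 -0.1427  0.0708] q [-0.71  0.84  1.66  0.71  1.51  0.47] open_mm 38.2 ff 73.3 F [ 0.6 -0.  -5.7]
turn units [-0.    0.01  0.03] | shift units before turn [-0.04  0.41  0.23] | after turn [-0.03  0.41  0.23]
```

{"fn": "servo_tool", "kwargs": {"rows": [{"x": 0,"y": 0.15,"z": 0.08,"ax": 0,"ay": 0,"az": 0,"hand": -1},{"x": 0,"y": 0.1,"z": 0.06,"ax": 0,"ay": 0,"az": 0,"hand": -1},{"x": 0,"y": 0,"z": 0,"ax": 0,"ay": 0,"az": 0,"hand": -1}]}}

```text
t: 14.9
ee_pos: [0.5081, -0.1427, 0.0634]
eef_rot: [0.866, 0.001, -0.0, -0.501]
force: [-0.3, 0.3, -5.8]
opening: 0.447
finger_force: 73.3
```

{"fn": "servo_tool", "kwargs": {"rows": [{"x": 0,"y": 0.08,"z": 0.05,"ax": 0,"ay": 0,"az": 0,"hand": -1},{"x": 0,"y": 0,"z": 0,"ax": 0,"ay": 0,"az": 0,"hand": -1}]}}

```text
t: 15.07
ee_pos: [0.5081, -0.1427, 0.0612]
eef_rot: [0.866, 0.001, -0.0, -0.501]
force: [0.1, -0.4, -6.2]
opening: 0.449
finger_force: 73.3
```

{"fn": "servo_tool", "kwargs": {"rows": [{"x": 0,"y": 0.06,"z": 0.03,"ax": 0,"ay": 0,"az": 0,"hand": -1},{"x": 0,"y": 0,"z": 0,"ax": 0,"ay": 0,"az": 0,"hand": -1}]}}

```text
t: 15.23
ee_pos: [0.5082, -0.1429, 0.0598]
eef_rot: [0.866, 0.001, 0.0, -0.501]
force: [-0.1, -1.4, -4.5]
opening: 0.451
finger_force: 73.5
```

{"fn": "servo_tool", "kwargs": {"rows": [{"x": 0,"y": 0.04,"z": 0.02,"ax": 0,"ay": 0,"az": 0,"hand": -1},{"x": 0,"y": 0,"z": 0,"ax": 0,"ay": 0,"az": 0,"hand": -1}]}}

```text
t: 15.4
ee_pos: [0.5084, -0.1432, 0.0593]
eef_rot: [0.865, 0.001, 0.0, -0.501]
force: [-0.5, -4.7, 1.7]
opening: 0.448
finger_force: 74.2
```

{"fn": "servo_tool", "kwargs": {"rows": [{"x": 0,"y": 0.04,"z": 0.0,"ax": 0,"ay": 0,"az": 0,"hand": -1},{"x": 0,"y": 0,"z": 0,"ax": 0,"ay": 0,"az": 0,"hand": -1}]}}

```text
t: 15.57
ee_pos: [0.5084, -0.1433, 0.0592]
eef_rot: [0.865, 0.001, 0.0, -0.502]
force: [-0.9, -3.3, 7.4]
opening: 0.452
finger_force: 74.4
```

{"fn": "servo_tool", "kwargs": {"rows": [{"x": 0,"y": 0,"z": 0,"ax": 0,"ay": 0,"az": 0,"hand": 0.3},{"x": 0,"y": 0,"z": 0,"ax": 0,"ay": 0,"az": 0,"hand": 0.3},{"x": 0,"y": 0,"z": 0,"ax": 0,"ay": 0,"az": 0,"hand": 0.3},{"x": 0,"y": 0,"z": 0,"ax": 0,"ay": 0,"az": 0,"hand": 0.3}]}}

```text
t: 15.9
ee_pos: [0.508, -0.143, 0.0576]
eef_rot: [0.866, 0.001, -0.0, -0.501]
force: [0.1, -0.8, -0.0]
opening: 0.648
finger_force: 0.0
```

{"fn": "servo_tool", "kwargs": {"rows": [{"x": 0,"y": 0,"z": -0.5,"ax": 0,"ay": 0,"az": 0,"hand": 0.3},{"x": 0,"y": 0,"z": -1,"ax": 0,"ay": 0,"az": 0,"hand": 0.3},{"x": 0,"y": 0,"z": -1,"ax": 0,"ay": 0,"az": 0,"hand": 0.3},{"x": 0,"y": -0.5,"z": -0.7,"ax": -0.5,"ay": 0,"az": 0,"hand": 0.3},{"x": 0,"y": -0.8,"z": -0.6,"ax": -1,"ay": 0,"az": 0,"hand": 0.3}]}}

```text
t: 16.32
ee_pos: [0.5073, -0.2111, 0.1318]
eef_rot: [0.891, -0.001, -0.001, -0.455]
force: [0.1, -0.0, -0.5]
opening: 0.653
finger_force: 0.0
```

{"fn": "servo_tool", "kwargs": {"rows": [{"x": 0,"y": -0.8,"z": -0.6,"ax": -1,"ay": 0,"az": 0,"hand": 0.3},{"x": 0,"y": -0.6,"z": -0.6,"ax": -1,"ay": 0,"az": 0,"hand": 0.3},{"x": 0,"y": -0.8,"z": 0,"ax": -1,"ay": 0,"az": 0,"hand": 0.3},{"x": 0,"y": -0.8,"z": 0,"ax": -1,"ay": 0,"az": 0,"hand": 0.3},{"x": 0,"y": -0.8,"z": 0,"ax": -1,"ay": 0,"az": 0,"hand": 0.3}]}}

```text
t: 16.73
ee_pos: [0.5081, -0.1671, 0.2212]
eef_rot: [0.957, 0.0, 0.001, -0.291]
force: [0.6, 0.4, 0.3]
opening: 0.651
finger_force: 0.0
```

{"fn": "servo_tool", "kwargs": {"rows": [{"x": 0,"y": 0,"z": 0,"ax": -1,"ay": 0,"az": 0,"hand": 0.3},{"x": 0,"y": 0,"z": 0,"ax": -1,"ay": 0,"az": 0,"hand": 0.3},{"x": 0,"y": 0,"z": 0,"ax": -1,"ay": 0,"az": 0,"hand": 0.3},{"x": 0,"y": 0,"z": 0,"ax": -1,"ay": 0,"az": 0,"hand": 0.3},{"x": 0,"y": 0,"z": 0,"ax": -1,"ay": 0,"az": 0,"hand": 0.3}]}}

```text
t: 17.15
ee_pos: [0.5081, -0.167, 0.2206]
eef_rot: [0.993, 0.001, 0.001, -0.121]
force: [-0.5, 0.4, 0.1]
opening: 0.653
finger_force: 0.0
```

{"fn": "servo_tool", "kwargs": {"rows": [{"x": 0,"y": 0,"z": 0,"ax": -1,"ay": 0,"az": 0,"hand": 0.3},{"x": 0,"y": 0,"z": 0,"ax": -1,"ay": 0,"az": 0,"hand": 0.3},{"x": 0,"y": 0,"z": 0,"ax": -1,"ay": 0,"az": 0,"hand": 0.3},{"x": 0,"y": 0,"z": 0,"ax": -1,"ay": 0,"az": 0,"hand": 0.3},{"x": 0,"y": 0,"z": 0,"ax": -1,"ay": 0,"az": 0,"hand": 0.3}]}}

```text
t: 17.57
ee_pos: [0.5082, -0.167, 0.2206]
eef_rot: [0.999, 0.0, 0.001, 0.053]
force: [-0.0, 0.2, -0.2]
opening: 0.648
finger_force: 0.0
```

Run:
```python
from fl import *
M=jt(-45,-1)
S2=S+[.0,0,0]
plan(S-M[:,2]*.06,M)
s=snap('scene'); P=pts(s)
c=S
prof(P,c,np.array([1.,0,0]),np.array([0,0,1.]),np.array([0,1.,0]),((-.034,.034),(.042,.078),(-.078,-.042)),(.008,.026))
Q=P.reshape(-1,3)-c; m=(abs(Q[:,0])<.1)&(np.hypot(Q[:,1],Q[:,2])<.024)&(Q[:,2]>.005); print('bar x range',np.percentile(Q[m,0],[.5,99.5]))
```

```text
t 17.57 tcp [ 0.5082 -0.167   0.2206] q [-0.25  0.21  1.86 -0.12  1.04  1.37] open_mm 55.1 ff 0.0 F [-0.   0.2 -0.2]
turn units [-9.72 -0.03 -0.01] | shift units before turn [-0.03 -2.35  4.1 ] | after turn [-0.02 -4.4   1.72]
(-0.034, 0.034) [(-40, 5, 20.2), (-30, 14, 20.5), (-20, 26, 21.0), (-10, 29, 21.1), (0, 56, 21.4), (10, 62, 21.0), (20, 58, 21.0), (30, 70, 21.1), (40, 72, 20.5), (50, 71, 20.4), (60, 63, 20.3), (70, 57, 19.8), (80, 37, 19.0)]
(0.042, 0.078) [(-40, 5, 21.1), (-30, 11, 21.2), (-20, 21, 21.1), (-10, 31, 20.8), (0, 31, 20.9), (10, 33, 20.6), (20, 38, 21.2), (30, 40, 20.8), (40, 39, 20.1), (50, 40, 20.5), (60, 39, 19.6), (70, 34, 19.5), (80, 26, 19.0), (90, 30, 19.2), (100, 34, 22.8), (110, 18, 19.1), (120, 13, 19.4), (140, 10, 21.4), (160, 5, 22.6)]
(-0.078, -0.042) [(-30, 10, 19.8), (-20, 12, 19.7), (-10, 15, 19.9), (0, 24, 19.8), (10, 20, 20.2), (20, 25, 20.6), (30, 37, 21.1), (40, 32, 20.8), (50, 35, 21.4), (60, 29, 20.7), (70, 27, 19.7), (80, 26, 19.6), (90, 19, 19.9), (100, 18, 19.5), (110, 15, 19.3)]
bar x range [-0.07986136  0.07865924]
```

{"fn": "servo_tool", "kwargs": {"rows": [{"x": 0,"y": -0.4,"z": 0,"ax": -1,"ay": 0,"az": 0,"hand": 0.3},{"x": 0,"y": -0.4,"z": 0,"ax": -1,"ay": 0,"az": 0,"hand": 0.3},{"x": 0,"y": -0.4,"z": 0,"ax": -1,"ay": 0,"az": 0,"hand": 0.3},{"x": 0,"y": -0.4,"z": 0,"ax": -1,"ay": 0,"az": 0,"hand": 0.3},{"x": 0,"y": -0.4,"z": 0,"ax": -1,"ay": 0,"az": 0,"hand": 0.3}]}}

```text
t: 18.03
ee_pos: [0.5083, -0.1182, 0.2085]
eef_rot: [0.974, -0.0, 0.001, 0.225]
force: [-0.8, 0.3, -1.1]
opening: 0.652
finger_force: 0.0
```

{"fn": "servo_tool", "kwargs": {"rows": [{"x": 0,"y": -0.4,"z": 0,"ax": -1,"ay": 0,"az": 0,"hand": 0.3},{"x": 0,"y": -0.4,"z": 0,"ax": -1,"ay": 0,"az": 0,"hand": 0.3},{"x": 0,"y": 0,"z": 0,"ax": -1,"ay": 0,"az": 0,"hand": 0.3},{"x": 0,"y": 0,"z": 0,"ax": -1,"ay": 0,"az": 0,"hand": 0.3},{"x": 0,"y": 0,"z": 0,"ax": -0.7,"ay": 0,"az": 0,"hand": 0.3}]}}

```text
t: 18.45
ee_pos: [0.5079, -0.1003, 0.1983]
eef_rot: [0.924, 0.0, 0.0, 0.382]
force: [0.3, -0.7, -0.6]
opening: 0.654
finger_force: 0.0
```

Run:
```python
from fl import *
M=jt(-45,-1)
plan(S-M[:,2]*.06,M);plan(S+M[:,2]*.022,M)
```

```text
t 18.45 tcp [ 0.5079 -0.1003  0.1983] q [ 0.27  0.37  1.95 -0.81  1.21  2.3 ] open_mm 55.6 ff 0.0 F [ 0.3 -0.7 -0.6]
turn units [-0.02 -0.01  0.01] | shift units before turn [-0.01 -1.88  2.98] | after turn [-0.01 -1.88  2.97]
t 18.45 tcp [ 0.5079 -0.1003  0.1983] q [ 0.27  0.37  1.95 -0.81  1.21  2.3 ] open_mm 55.6 ff 0.0 F [ 0.3 -0.7 -0.6]
turn units [-0.02 -0.01  0.01] | shift units before turn [-0.01 -1.87  6.26] | after turn [-0.01 -1.88  6.25]
```

{"fn": "servo_tool", "kwargs": {"rows": [{"x": 0,"y": -0.94,"z": 0.5,"ax": 0,"ay": 0,"az": 0,"hand": 0.3},{"x": 0,"y": -0.94,"z": 1,"ax": 0,"ay": 0,"az": 0,"hand": 0.3},{"x": 0,"y": 0,"z": 1,"ax": 0,"ay": 0,"az": 0,"hand": 0.3},{"x": 0,"y": 0,"z": 1,"ax": 0,"ay": 0,"az": 0,"hand": 0.3},{"x": 0,"y": 0,"z": 0,"ax": 0,"ay": 0,"az": 0,"hand": 0.3}]}}

```text
t: 18.87
ee_pos: [0.5057, -0.1311, 0.1003]
eef_rot: [0.925, 0.0, -0.003, 0.381]
force: [-2.0, -0.3, 0.1]
opening: 0.647
finger_force: 0.0
```

{"fn": "servo_tool", "kwargs": {"rows": [{"x": 0,"y": 0,"z": 0.7,"ax": 0,"ay": 0,"az": 0,"hand": 0.3},{"x": 0,"y": 0,"z": 0.7,"ax": 0,"ay": 0,"az": 0,"hand": 0.3},{"x": 0,"y": 0,"z": 0.7,"ax": 0,"ay": 0,"az": 0,"hand": 0.3},{"x": 0,"y": 0,"z": 0.65,"ax": 0,"ay": 0,"az": 0,"hand": 0.3},{"x": 0,"y": 0,"z": 0,"ax": 0,"ay": 0,"az": 0,"hand": 0.3}]}}

```text
t: 19.28
ee_pos: [0.5072, -0.1786, 0.0533]
eef_rot: [0.925, -0.0, -0.001, 0.381]
force: [-1.0, 0.1, 0.5]
opening: 0.651
finger_force: 0.0
```

{"fn": "servo_tool", "kwargs": {"rows": [{"x": 0,"y": 0,"z": 0,"ax": 0,"ay": 0,"az": 0,"hand": -1},{"x": 0,"y": 0,"z": 0,"ax": 0,"ay": 0,"az": 0,"hand": -1},{"x": 0,"y": 0,"z": 0,"ax": 0,"ay": 0,"az": 0,"hand": -1},{"x": 0,"y": 0,"z": 0,"ax": 0,"ay": 0,"az": 0,"hand": -1}], "grip_force": 30}}

```text
t: 19.62
ee_pos: [0.5084, -0.1784, 0.0572]
eef_rot: [0.924, -0.0, 0.001, 0.383]
force: [0.0, -12.8, 9.2]
opening: 0.397
finger_force: 30.1
```

Run:
```python
from fl import *
M=jt(-45,-1)
plan(S+M[:,2]*.022,M)
```

```text
t 19.62 tcp [ 0.5084 -0.1784  0.0572] q [ 0.12  0.61  2.03 -1.04  0.96  2.52] open_mm 33.8 ff 30.1 F [  0.  -12.8   9.2]
turn units [ 0.01 -0.01 -0.01] | shift units before turn [-0.03 -0.1   0.05] | after turn [-0.03 -0.1   0.05]
```

The grip reads 33.8 mm, so the pads are seated on the flat, which is about 135° from up. I'll relieve the 3 mm offset and roll.

{"fn": "servo_tool", "kwargs": {"rows": [{"x": 0,"y": 0.1,"z": 0,"ax": 0,"ay": 0,"az": 0,"hand": -1},{"x": 0,"y": 0,"z": 0,"ax": 0,"ay": 0,"az": 0,"hand": -1},{"x": 0,"y": -0.061,"z": 0.006,"ax": 1,"ay": 0,"az": 0,"hand": -1},{"x": 0,"y": -0.061,"z": 0.006,"ax": 1,"ay": 0,"az": 0,"hand": -1},{"x": 0,"y": -0.061,"z": 0.006,"ax": 1,"ay": 0,"az": 0,"hand": -1}], "grip_force": 50}}

```text
t: 20.03
ee_pos: [0.5091, -0.1755, 0.0542]
eef_rot: [0.96, 0.001, 0.001, 0.281]
force: [-1.2, -6.9, 1.7]
opening: 0.386
finger_force: 50.0
```

{"fn": "servo_tool", "kwargs": {"rows": [{"x": 0,"y": -0.061,"z": 0.006,"ax": 1,"ay": 0,"az": 0,"hand": -1},{"x": 0,"y": -0.061,"z": 0.006,"ax": 1,"ay": 0,"az": 0,"hand": -1},{"x": 0,"y": -0.061,"z": 0.006,"ax": 1,"ay": 0,"az": 0,"hand": -1},{"x": 0,"y": -0.061,"z": 0.006,"ax": 1,"ay": 0,"az": 0,"hand": -1}]}}

```text
t: 20.37
ee_pos: [0.5096, -0.1706, 0.0511]
eef_rot: [0.99, 0.001, 0.002, 0.144]
force: [-2.2, -6.7, 0.7]
opening: 0.387
finger_force: 50.3
```

Run:
```python
from fl import *
M=jt(-17,-1)
plan(S+M[:,2]*.022+M[:,1]*.003,M)
```

```text
t 20.37 tcp [ 0.5096 -0.1706  0.0511] q [-0.14  0.46  2.01 -0.47  0.68  1.79] open_mm 32.9 ff 50.3 F [-2.2 -6.7  0.7]
turn units [-0.1  -0.06  0.03] | shift units before turn [-0.08  0.01  0.05] | after turn [-0.08  0.01  0.05]
```

{"fn": "servo_tool", "kwargs": {"rows": [{"x": 0,"y": -0.061,"z": 0.006,"ax": 1,"ay": 0,"az": 0,"hand": -1},{"x": 0,"y": -0.061,"z": 0.006,"ax": 1,"ay": 0,"az": 0,"hand": -1},{"x": 0,"y": -0.061,"z": 0.006,"ax": 1,"ay": 0,"az": 0,"hand": -1},{"x": 0,"y": -0.061,"z": 0.006,"ax": 1,"ay": 0,"az": 0,"hand": -1},{"x": 0,"y": -0.061,"z": 0.006,"ax": 1,"ay": 0,"az": 0,"hand": -1}]}}

```text
t: 20.78
ee_pos: [0.5104, -0.1636, 0.0493]
eef_rot: [1.0, 0.001, 0.003, -0.03]
force: [-0.8, -6.8, 1.7]
opening: 0.385
finger_force: 50.7
```

{"fn": "servo_tool", "kwargs": {"rows": [{"x": 0,"y": -0.061,"z": 0.006,"ax": 1,"ay": 0,"az": 0,"hand": -1},{"x": 0,"y": -0.061,"z": 0.006,"ax": 1,"ay": 0,"az": 0,"hand": -1},{"x": 0,"y": -0.061,"z": 0.006,"ax": 1,"ay": 0,"az": 0,"hand": -1},{"x": 0,"y": -0.061,"z": 0.006,"ax": 1,"ay": 0,"az": 0,"hand": -1},{"x": 0,"y": -0.061,"z": 0.006,"ax": 1,"ay": 0,"az": 0,"hand": -1}]}}

```text
t: 21.2
ee_pos: [0.5105, -0.1564, 0.0499]
eef_rot: [0.979, 0.001, 0.003, -0.202]
force: [-0.3, -5.2, 2.6]
opening: 0.388
finger_force: 49.4
```

{"fn": "servo_tool", "kwargs": {"rows": [{"x": 0,"y": -0.061,"z": 0.006,"ax": 1,"ay": 0,"az": 0,"hand": -1},{"x": 0,"y": -0.061,"z": 0.006,"ax": 1,"ay": 0,"az": 0,"hand": -1},{"x": 0,"y": -0.061,"z": 0.006,"ax": 1,"ay": 0,"az": 0,"hand": -1},{"x": 0,"y": -0.061,"z": 0.006,"ax": 1,"ay": 0,"az": 0,"hand": -1},{"x": 0,"y": -0.061,"z": 0.006,"ax": 1,"ay": 0,"az": 0,"hand": -1}]}}

```text
t: 21.62
ee_pos: [0.5102, -0.1499, 0.0529]
eef_rot: [0.929, 0.002, 0.002, -0.369]
force: [0.5, -5.4, 3.1]
opening: 0.386
finger_force: 49.0
```

Run:
```python
from fl import *
M=jt(44,-1)
plan(S+M[:,2]*.022+M[:,1]*.003,M)
```

```text
t 21.62 tcp [ 0.5102 -0.1499  0.0529] q [-0.65  0.71  1.75  0.61  1.26  0.55] open_mm 32.8 ff 49.0 F [ 0.5 -5.4  3.1]
turn units [ 0.17 -0.05  0.07] | shift units before turn [-0.1  -0.01  0.05] | after turn [-0.1  -0.01  0.05]
```

{"fn": "servo_tool", "kwargs": {"rows": [{"x": -0.03,"y": 0,"z": 0,"ax": 0,"ay": 0,"az": 0,"hand": -1},{"x": -0.03,"y": 0,"z": 0,"ax": 0,"ay": 0,"az": 0,"hand": -1},{"x": 0,"y": 0,"z": 0,"ax": 0,"ay": 0,"az": 0,"hand": -1}]}}

```text
t: 21.87
ee_pos: [0.5089, -0.1497, 0.0526]
eef_rot: [0.93, 0.001, 0.002, -0.368]
force: [1.4, -4.9, 6.0]
opening: 0.389
finger_force: 48.7
```

{"fn": "servo_tool", "kwargs": {"rows": [{"x": 0,"y": 0,"z": 0,"ax": 0,"ay": 0,"az": 0,"hand": 0.3},{"x": 0,"y": 0,"z": 0,"ax": 0,"ay": 0,"az": 0,"hand": 0.3},{"x": 0,"y": 0,"z": 0,"ax": 0,"ay": 0,"az": 0,"hand": 0.3},{"x": 0,"y": 0,"z": 0,"ax": 0,"ay": 0,"az": 0,"hand": 0.3},{"x": 0,"y": 0,"z": -0.5,"ax": 0,"ay": 0,"az": 0,"hand": 0.3}]}}

```text
t: 22.28
ee_pos: [0.5054, -0.1553, 0.0596]
eef_rot: [0.929, 0.001, -0.002, -0.37]
force: [0.1, 0.2, -0.2]
opening: 0.649
finger_force: 0.0
```

{"fn": "servo_tool", "kwargs": {"rows": [{"x": 0,"y": 0,"z": -1,"ax": 0,"ay": 0,"az": 0,"hand": 0.3},{"x": 0,"y": 0,"z": -1,"ax": 0,"ay": 0,"az": 0,"hand": 0.3},{"x": 0,"y": 0,"z": -1,"ax": -0.5,"ay": 0,"az": 0,"hand": 0.3},{"x": 0,"y": -0.5,"z": -0.5,"ax": -1,"ay": 0,"az": 0,"hand": 0.3},{"x": 0,"y": -0.5,"z": 0,"ax": -1,"ay": 0,"az": 0,"hand": 0.3}]}}

```text
t: 22.7
ee_pos: [0.5078, -0.2011, 0.1425]
eef_rot: [0.959, -0.0, 0.002, -0.284]
force: [-0.4, 0.9, 0.7]
opening: 0.649
finger_force: 0.0
```

{"fn": "servo_tool", "kwargs": {"rows": [{"x": 0,"y": -0.3,"z": 0,"ax": -1,"ay": 0,"az": 0,"hand": 0.3},{"x": 0,"y": -0.3,"z": 0,"ax": -1,"ay": 0,"az": 0,"hand": 0.3},{"x": 0,"y": -0.3,"z": 0,"ax": -1,"ay": 0,"az": 0,"hand": 0.3},{"x": 0,"y": -0.3,"z": 0,"ax": -1,"ay": 0,"az": 0,"hand": 0.3},{"x": 0,"y": -0.3,"z": 0,"ax": -1,"ay": 0,"az": 0,"hand": 0.3}]}}

```text
t: 23.12
ee_pos: [0.5068, -0.1641, 0.1576]
eef_rot: [0.993, 0.001, 0.001, -0.114]
force: [0.3, -0.4, -0.4]
opening: 0.646
finger_force: 0.0
```

{"fn": "servo_tool", "kwargs": {"rows": [{"x": 0,"y": -0.3,"z": 0,"ax": -1,"ay": 0,"az": 0,"hand": 0.3},{"x": 0,"y": -0.3,"z": 0,"ax": -1,"ay": 0,"az": 0,"hand": 0.3},{"x": 0,"y": -0.3,"z": 0,"ax": -1,"ay": 0,"az": 0,"hand": 0.3},{"x": 0,"y": 0,"z": 0,"ax": -1,"ay": 0,"az": 0,"hand": 0.3},{"x": 0,"y": 0,"z": 0,"ax": -1,"ay": 0,"az": 0,"hand": 0.3}]}}

```text
t: 23.53
ee_pos: [0.5069, -0.1416, 0.1612]
eef_rot: [0.998, 0.001, 0.001, 0.06]
force: [-0.8, -0.2, -0.0]
opening: 0.652
finger_force: 0.0
```

{"fn": "servo_tool", "kwargs": {"rows": [{"x": 0,"y": 0,"z": 0,"ax": -1,"ay": 0,"az": 0,"hand": 0.3},{"x": 0,"y": 0,"z": 0,"ax": -1,"ay": 0,"az": 0,"hand": 0.3},{"x": 0,"y": 0,"z": 0,"ax": -1,"ay": 0,"az": 0,"hand": 0.3},{"x": 0,"y": 0,"z": 0,"ax": -1,"ay": 0,"az": 0,"hand": 0.3},{"x": 0,"y": 0,"z": 0,"ax": -0.6,"ay": 0,"az": 0,"hand": 0.3}]}}

```text
t: 23.95
ee_pos: [0.5067, -0.1415, 0.1607]
eef_rot: [0.976, 0.001, 0.001, 0.219]
force: [0.1, 0.1, -0.8]
opening: 0.649
finger_force: 0.0
```

```bash
cat > fa.py <<'E'
from fl import *
def flat(save=None):
  for k in ('scene','top'):
    s=snap(k); P=pts(s); Q=P.reshape(-1,3); Q=Q[~np.isnan(Q[:,0])]-S
    if save: cv2.imwrite(f'pics/{save}_{k}.png',s['image'])
    e=(abs(Q[:,0])>.042)&(abs(Q[:,0])<.077)&(np.hypot(Q[:,1],Q[:,2])<.027)&(Q[:,2]>.005)
    E=Q[e]; cen=least_squares(lambda p:np.hypot(E[:,1]-p[0],E[:,2]-p[1])-.02,[0,0],loss='soft_l1',f_scale=.001).x
    xr=np.percentile(Q[(abs(Q[:,0])<.1)&(np.hypot(Q[:,1],Q[:,2])<.025)&(Q[:,2]>.008),0],[.5,99.5])
    w=(abs(Q[:,0])<.032)&(np.hypot(Q[:,1]-cen[0],Q[:,2]-cen[1])<.026)&(Q[:,2]>-.01); W=Q[w][:,1:]-cen
    # best plane: normal phi with offset 14 mm and most support
    best=max(((int(((abs(W@[np.sin(f),np.cos(f)]-.014)<.0012)&(abs(W@[np.cos(f),-np.sin(f)])<.014)).sum()),np.degrees(f)) for f in np.radians(np.arange(-90,91,1))))
    f=np.radians(best[1]); m=(abs(W@[np.sin(f),np.cos(f)]-.014)<.0025)&(abs(W@[np.cos(f),-np.sin(f)])<.012)
    V=np.linalg.svd(W[m]-W[m].mean(0),full_matrices=False)[2][1]; V=V*np.sign(V@[np.sin(f),np.cos(f)])
    print(k,'centre',cen.round(4),'xr',xr.round(4),'mid',xr.mean().round(4),'votes,phi',best,'pts',len(W),m.sum(),'fit phi',np.degrees(np.arctan2(V[0],V[1])).round(1))
from scipy.optimize import least_squares
E
python3 - <<'E'
from fa import *
M=jt(-25,-1)
plan(S-M[:,2]*.06,M);plan(S+M[:,2]*.022,M)
flat()
E
```

```text
t 23.95 tcp [ 0.5067 -0.1415  0.1607] q [ 0.01  0.3   1.98 -0.56  0.94  1.93] open_mm 55.2 ff 0.0 F [ 0.1  0.1 -0.8]
turn units [ 0.09 -0.03  0.01] | shift units before turn [ 0.04 -0.8   1.23] | after turn [ 0.04 -0.79  1.24]
t 23.95 tcp [ 0.5067 -0.1415  0.1607] q [ 0.01  0.3   1.98 -0.56  0.94  1.93] open_mm 55.2 ff 0.0 F [ 0.1  0.1 -0.8]
turn units [ 0.09 -0.03  0.01] | shift units before turn [ 0.03 -0.82  4.51] | after turn [ 0.04 -0.79  4.52]
scene centre [0.     0.0007] xr [-0.0798  0.08  ] mid 0.0001 votes,phi (340, np.float64(45.0)) pts 698 415 fit phi 45.8
top centre [-0.0004  0.    ] xr [-0.0795  0.0797] mid 0.0001 votes,phi (28, np.float64(31.0)) pts 187 31 fit phi 26.6
```

The depth fit puts the flat at about 46° (scene view, 340 votes), which matches the tool pose, and the bar is centred along x to 0.1 mm. I'll regrip on the round and roll 46°.

{"fn": "servo_tool", "kwargs": {"rows": [{"x": 0.04,"y": -0.8,"z": 0.5,"ax": 0,"ay": 0,"az": 0,"hand": 0.3},{"x": 0,"y": 0,"z": 1,"ax": 0,"ay": 0,"az": 0,"hand": 0.3},{"x": 0,"y": 0,"z": 1,"ax": 0,"ay": 0,"az": 0,"hand": 0.3},{"x": 0,"y": 0,"z": 0.8,"ax": 0,"ay": 0,"az": 0,"hand": 0.3},{"x": 0,"y": 0,"z": 0.7,"ax": 0,"ay": 0,"az": 0,"hand": 0.3}]}}

```text
t: 24.47
ee_pos: [0.5074, -0.1669, 0.0601]
eef_rot: [0.976, 0.0, 0.0, 0.217]
force: [-0.1, 0.0, 0.8]
opening: 0.647
finger_force: 0.0
```

{"fn": "servo_tool", "kwargs": {"rows": [{"x": 0,"y": 0,"z": 0.5,"ax": 0,"ay": 0,"az": 0,"hand": 0.3},{"x": 0,"y": 0,"z": 0,"ax": 0,"ay": 0,"az": 0,"hand": 0.3}]}}

```text
t: 24.63
ee_pos: [0.5064, -0.1724, 0.048]
eef_rot: [0.976, -0.0, -0.001, 0.217]
force: [-0.1, -0.3, 0.2]
opening: 0.654
finger_force: 0.0
```

{"fn": "servo_tool", "kwargs": {"rows": [{"x": 0,"y": 0,"z": 0,"ax": 0,"ay": 0,"az": 0,"hand": -1},{"x": 0,"y": 0,"z": 0,"ax": 0,"ay": 0,"az": 0,"hand": -1},{"x": 0,"y": 0,"z": 0,"ax": 0,"ay": 0,"az": 0,"hand": -1},{"x": 0,"y": 0,"z": 0,"ax": 0,"ay": 0,"az": 0,"hand": -1}], "grip_force": 50}}

```text
t: 24.97
ee_pos: [0.508, -0.1712, 0.0504]
eef_rot: [0.976, 0.001, 0.001, 0.218]
force: [0.2, -3.9, -0.5]
opening: 0.454
finger_force: 50.9
```

Run:
```python
from fa import *
M=jt(-25,-1)
plan(S+M[:,2]*.022,M)
```

```text
t 24.97 tcp [ 0.508  -0.1712  0.0504] q [-0.05  0.49  2.03 -0.69  0.72  2.07] open_mm 38.6 ff 50.9 F [ 0.2 -3.9 -0.5]
turn units [ 0.03 -0.03  0.01] | shift units before turn [-0.01 -0.    0.01] | after turn [-0.01 -0.    0.01]
```

{"fn": "servo_tool", "kwargs": {"rows": [{"x": 0,"y": -0.059,"z": -0.002,"ax": 0.963,"ay": 0,"az": 0,"hand": -1},{"x": 0,"y": -0.059,"z": -0.002,"ax": 0.963,"ay": 0,"az": 0,"hand": -1},{"x": 0,"y": -0.059,"z": -0.002,"ax": 0.963,"ay": 0,"az": 0,"hand": -1},{"x": 0,"y": -0.059,"z": -0.002,"ax": 0.963,"ay": 0,"az": 0,"hand": -1}]}}

```text
t: 25.3
ee_pos: [0.5086, -0.1654, 0.0488]
eef_rot: [0.997, 0.001, 0.002, 0.083]
force: [-1.0, -2.3, -4.4]
opening: 0.458
finger_force: 51.4
```

{"fn": "servo_tool", "kwargs": {"rows": [{"x": 0,"y": -0.059,"z": -0.002,"ax": 0.963,"ay": 0,"az": 0,"hand": -1},{"x": 0,"y": -0.059,"z": -0.002,"ax": 0.963,"ay": 0,"az": 0,"hand": -1},{"x": 0,"y": -0.059,"z": -0.002,"ax": 0.963,"ay": 0,"az": 0,"hand": -1},{"x": 0,"y": -0.059,"z": -0.002,"ax": 0.963,"ay": 0,"az": 0,"hand": -1}]}}

```text
t: 25.63
ee_pos: [0.5085, -0.1597, 0.0485]
eef_rot: [0.999, 0.001, 0.002, -0.051]
force: [-0.6, -1.7, -5.0]
opening: 0.452
finger_force: 51.4
```

{"fn": "servo_tool", "kwargs": {"rows": [{"x": 0,"y": -0.059,"z": -0.002,"ax": 0.963,"ay": 0,"az": 0,"hand": -1},{"x": 0,"y": -0.059,"z": -0.002,"ax": 0.963,"ay": 0,"az": 0,"hand": -1},{"x": 0,"y": -0.059,"z": -0.002,"ax": 0.963,"ay": 0,"az": 0,"hand": -1},{"x": 0,"y": -0.059,"z": -0.002,"ax": 0.963,"ay": 0,"az": 0,"hand": -1},{"x": 0,"y": 0,"z": 0,"ax": 0,"ay": 0,"az": 0,"hand": -1}]}}

```text
t: 26.05
ee_pos: [0.5084, -0.1542, 0.0495]
eef_rot: [0.983, -0.0, 0.001, -0.186]
force: [1.7, 5.2, 8.2]
opening: 0.451
finger_force: 52.7
```

Run:
```python
from fa import *
M=jt(20.4,-1)
plan(S+M[:,2]*.022,M)
flat()
```

```text
t 26.05 tcp [ 0.5084 -0.1542  0.0495] q [-0.51  0.55  1.87  0.41  0.95  0.79] open_mm 38.4 ff 52.7 F [1.7 5.2 8.2]
turn units [-0.25 -0.03  0.  ] | shift units before turn [-0.03  0.01  0.  ] | after turn [-0.03  0.01  0.  ]
scene centre [-0.0001  0.0008] xr [-0.079   0.0797] mid 0.0004 votes,phi (145, np.float64(0.0)) pts 447 152 fit phi -1.2
top centre [-0.0004  0.0001] xr [-0.0661  0.0795] mid 0.0067 votes,phi (113, np.float64(2.0)) pts 312 149 fit phi 1.0
```

{"fn": "servo_tool", "kwargs": {"rows": [{"x": 0,"y": 0,"z": 0,"ax": 0,"ay": 0,"az": 0,"hand": 0.3},{"x": 0,"y": 0,"z": 0,"ax": 0,"ay": 0,"az": 0,"hand": 0.3},{"x": 0,"y": 0,"z": 0,"ax": 0,"ay": 0,"az": 0,"hand": 0.3},{"x": 0,"y": 0,"z": 0,"ax": 0,"ay": 0,"az": 0,"hand": 0.3},{"x": 0,"y": 0,"z": -0.3,"ax": 0,"ay": 0,"az": 0,"hand": 0.3}]}}

```text
t: 26.57
ee_pos: [0.5067, -0.1557, 0.0552]
eef_rot: [0.983, 0.001, -0.001, -0.184]
force: [-1.0, 0.4, -0.0]
opening: 0.653
finger_force: 0.0
```

{"fn": "servo_tool", "kwargs": {"rows": [{"x": 0,"y": 0,"z": -0.8,"ax": 0,"ay": 0,"az": 0,"hand": 0.3},{"x": 0,"y": 0,"z": -1,"ax": 0,"ay": 0,"az": 0,"hand": 0.3},{"x": 0,"y": 0,"z": -1,"ax": 0,"ay": 0,"az": 0,"hand": 0.3},{"x": 0,"y": 0,"z": -1,"ax": 0,"ay": 0,"az": 0,"hand": 0.3},{"x": 0,"y": 0,"z": -1,"ax": -1,"ay": 0,"az": 0,"hand": 0.3}]}}

```text
t: 26.98
ee_pos: [0.5072, -0.2016, 0.1686]
eef_rot: [0.989, -0.0, -0.0, -0.149]
force: [-0.2, -0.0, -0.3]
opening: 0.652
finger_force: 0.0
```

{"fn": "servo_tool", "kwargs": {"rows": [{"x": 0,"y": 0,"z": -1,"ax": -1,"ay": 0,"az": 0,"hand": 0.3},{"x": 0,"y": 0,"z": -1,"ax": -1,"ay": 0,"az": 0,"hand": 0.3},{"x": 0,"y": 0,"z": -1,"ax": -1,"ay": 0,"az": 0,"hand": 0.3},{"x": 0,"y": 0,"z": -1,"ax": -1,"ay": 0,"az": 0,"hand": 0.3},{"x": 0,"y": 0,"z": -1,"ax": -0.35,"ay": 0,"az": 0,"hand": 0.3}]}}

```text
t: 27.4
ee_pos: [0.5072, -0.2193, 0.2929]
eef_rot: [1.0, 0.001, 0.001, 0.005]
force: [0.5, -0.5, -0.3]
opening: 0.65
finger_force: 0.0
```

{"fn": "servo_tool", "kwargs": {"rows": [{"x": 0,"y": 0,"z": -1,"ax": 0,"ay": 0,"az": 0,"hand": 0.3},{"x": 0,"y": 0,"z": -1,"ax": 0,"ay": 0,"az": 0,"hand": 0.3},{"x": 0,"y": 0,"z": 0,"ax": 0,"ay": 0,"az": 0,"hand": 0.3}]}}

```text
t: 27.65
ee_pos: [0.5092, -0.2199, 0.3466]
eef_rot: [1.0, 0.001, 0.004, 0.004]
force: [0.3, -0.7, -0.4]
opening: 0.651
finger_force: 0.0
```

```bash
cat > kn.py <<'E'
from fa import *
H=np.array([.6127,-.162,.099])
def K(leaf): a=leaf+np.arctan2(32,183); return H+.1858*np.array([-np.cos(a),0,np.sin(a)])
E
python3 - <<'E'
from kn import *
print(K(1.74))
plan(K(1.74)+[0,0,.08],jt(0,-1)); plan(K(1.74)-[0,0,.019],jt(0,-1))
flat('up')
s=snap('scene'); c1=cv2.resize(s['image'][120:300,80:320],(400,300),interpolation=cv2.INTER_CUBIC);t=snap('top'); c2=cv2.resize(t['image'][110:320,310:590],(400,300),interpolation=cv2.INTER_CUBIC); cv2.imwrite('pics/up.png',np.hstack([c1,c2]))
P=pts(s); hs=cv2.cvtColor(s['image'],cv2.COLOR_BGR2HSV)
Q=P.reshape(-1,3); m=(abs(Q[:,1]+.162)<.03)&(Q[:,2]>.24)&(Q[:,2]<.3)&(Q[:,0]>.63)&(Q[:,0]<.72)
print('knob scene',m.sum(),np.nanmedian(Q[m],0),np.nanmin(Q[m],0),np.nanmax(Q[m],0))
E
```

```text
[ 0.67506755 -0.162       0.27401979]
t 27.65 tcp [ 0.5092 -0.2199  0.3466] q [-0.41  0.15  1.65 -0.    1.34  1.16] open_mm 55.4 ff 0.0 F [ 0.3 -0.7 -0.4]
turn units [ 0.12 -0.11  0.03] | shift units before turn [ 6.64 -2.3  -0.26] | after turn [ 6.63 -2.32 -0.3 ]
t 27.65 tcp [ 0.5092 -0.2199  0.3466] q [-0.41  0.15  1.65 -0.    1.34  1.16] open_mm 55.4 ff 0.0 F [ 0.3 -0.7 -0.4]
turn units [ 0.12 -0.11  0.03] | shift units before turn [ 6.61 -2.33  3.7 ] | after turn [ 6.63 -2.32  3.66]
scene centre [-0.0003  0.0008] xr [-0.0786  0.0798] mid 0.0006 votes,phi (252, np.float64(-1.0)) pts 694 295 fit phi -1.1
top centre [-0.0004  0.0001] xr [-0.0804  0.0793] mid -0.0006 votes,phi (245, np.float64(2.0)) pts 695 341 fit phi -0.2
knob scene 648 [ 0.68323212 -0.15610173  0.27585612] [ 0.64227622 -0.17829617  0.24024406] [ 0.69425747 -0.14464084  0.28633319]
```

View pics/up.png

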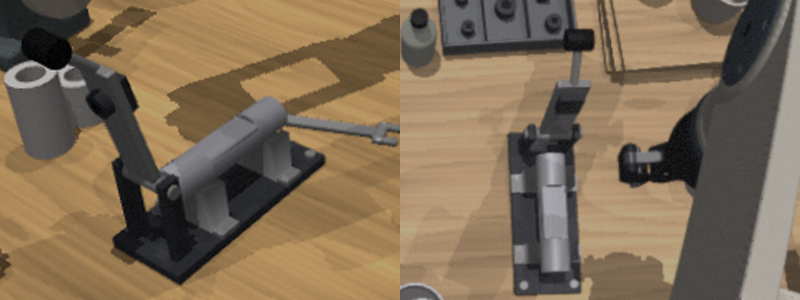

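The spindle lies centred with the flat up (fits of −1° and 0°); in the left crop the knob is at (47,45) with the leaf leaning back. Next I go to the knob.

{"fn": "servo_tool", "kwargs": {"rows": [{"x": 0.9,"y": -0.4,"z": -0.1,"ax": 0.12,"ay": -0.1,"az": 0,"hand": 0.3},{"x": 1,"y": -0.4,"z": -0.1,"ax": 0,"ay": 0,"az": 0,"hand": 0.3},{"x": 1,"y": -0.4,"z": -0.1,"ax": 0,"ay": 0,"az": 0,"hand": 0.3},{"x": 1,"y": -0.4,"z": 0,"ax": 0,"ay": 0,"az": 0,"hand": 0.3},{"x": 1,"y": -0.4,"z": 0,"ax": 0,"ay": 0,"az": 0,"hand": 0.3}]}}

```text
t: 28.27
ee_pos: [0.6304, -0.1686, 0.346]
eef_rot: [1.0, 0.001, -0.004, -0.002]
force: [0.8, 0.0, -0.3]
opening: 0.649
finger_force: 0.0
```

{"fn": "servo_tool", "kwargs": {"rows": [{"x": 1,"y": -0.32,"z": 0,"ax": 0,"ay": 0,"az": 0,"hand": 0.3},{"x": 0.73,"y": 0,"z": 0,"ax": 0,"ay": 0,"az": 0,"hand": 0.3},{"x": 0,"y": 0,"z": 0,"ax": 0,"ay": 0,"az": 0,"hand": 0.3}]}}

```text
t: 28.52
ee_pos: [0.6752, -0.1602, 0.3444]
eef_rot: [1.0, 0.001, -0.004, -0.002]
force: [-0.3, 0.3, -0.7]
opening: 0.648
finger_force: 0.0
```

Run:
```python
from kn import *
plan(K(1.74)-[0,0,.019],jt(0,-1))
```

```text
t 28.52 tcp [ 0.6752 -0.1602  0.3444] q [-0.24  0.39  1.33  0.    1.43  1.33] open_mm 55.1 ff 0.0 F [-0.3  0.3 -0.7]
turn units [-0.06  0.13  0.04] | shift units before turn [0.02 0.09 3.58] | after turn [-0.01  0.07  3.58]
```

{"fn": "servo_tool", "kwargs": {"rows": [{"x": 0,"y": 0.07,"z": 0.8,"ax": 0,"ay": 0.1,"az": 0,"hand": 0.3},{"x": 0,"y": 0,"z": 0.8,"ax": 0,"ay": 0,"az": 0,"hand": 0.3},{"x": 0,"y": 0,"z": 0.8,"ax": 0,"ay": 0,"az": 0,"hand": 0.3},{"x": 0,"y": 0,"z": 0.7,"ax": 0,"ay": 0,"az": 0,"hand": 0.3},{"x": 0,"y": 0,"z": 0.5,"ax": 0,"ay": 0,"az": 0,"hand": 0.3}]}}

```text
t: 28.93
ee_pos: [0.6711, -0.1625, 0.2541]
eef_rot: [1.0, 0.001, -0.002, -0.002]
force: [-0.2, 0.1, -0.0]
opening: 0.648
finger_force: 0.0
```

{"fn": "servo_tool", "kwargs": {"rows": [{"x": 0,"y": 0,"z": 0,"ax": 0,"ay": 0,"az": 0,"hand": 0},{"x": 0,"y": 0,"z": 0,"ax": 0,"ay": 0,"az": 0,"hand": -1},{"x": 0,"y": 0,"z": 0,"ax": 0,"ay": 0,"az": 0,"hand": -1},{"x": 0,"y": 0,"z": 0,"ax": 0,"ay": 0,"az": 0,"hand": -1},{"x": 0,"y": 0,"z": 0,"ax": 0,"ay": 0,"az": 0,"hand": -1}], "grip_force": 25}}

```text
t: 29.35
ee_pos: [0.6723, -0.1626, 0.2568]
eef_rot: [1.0, 0.001, -0.001, -0.002]
force: [-3.6, -1.1, -10.7]
opening: 0.368
finger_force: 30.4
```

Run:
```python
from kn import *
plan(K(1.74)-[0,0,.019],jt(0,-1))
p=[K(x) for x in np.arange(1.74,-.01,-.12)]
print(np.round(np.diff(p,axis=0)[:,[0,2]]/.025*[1,-1],2).tolist(), np.arange(1.74,-.01,-.12)[-1])
```

```text
t 29.35 tcp [ 0.6723 -0.1626  0.2568] q [-0.24  0.44  1.45  0.    1.26  1.33] open_mm 31.3 ff 30.4 F [ -3.6  -1.1 -10.7]
turn units [-0.05  0.02  0.02] | shift units before turn [ 0.11 -0.03  0.07] | after turn [ 0.11 -0.03  0.07]
[[-0.86, -0.25], [-0.88, -0.14], [-0.89, -0.04], [-0.89, 0.07], [-0.87, 0.18], [-0.85, 0.28], [-0.81, 0.38], [-0.76, 0.47], [-0.69, 0.56], [-0.62, 0.64], [-0.54, 0.71], [-0.45, 0.77], [-0.36, 0.82], [-0.26, 0.85]] 0.06000000000000161
```

{"fn": "servo_tool", "kwargs": {"rows": [{"x": -0.43,"y": 0,"z": -0.13,"ax": 0,"ay": 0,"az": 0,"hand": -1},{"x": -0.43,"y": 0,"z": -0.12,"ax": 0,"ay": 0,"az": 0,"hand": -1},{"x": -0.88,"y": 0,"z": -0.14,"ax": 0,"ay": 0,"az": 0,"hand": -1},{"x": -0.89,"y": 0,"z": -0.04,"ax": 0,"ay": 0,"az": 0,"hand": -1},{"x": -0.89,"y": 0,"z": 0.07,"ax": 0,"ay": 0,"az": 0,"hand": -1}]}}

```text
t: 29.77
ee_pos: [0.5852, -0.1624, 0.2686]
eef_rot: [1.0, 0.001, 0.003, -0.002]
force: [4.3, 1.2, -4.6]
opening: 0.364
finger_force: 27.1
```

Run:
```python
from kn import *
plan(K(1.26)-[0,0,.019],jt(0,-1))
```

```text
t 29.77 tcp [ 0.5852 -0.1624  0.2686] q [-0.28  0.29  1.64  0.01  1.21  1.29] open_mm 31.0 ff 27.1 F [ 4.3  1.2 -4.6]
turn units [-0.05 -0.08  0.03] | shift units before turn [ 0.08 -0.01  0.18] | after turn [ 0.08 -0.02  0.18]
```

{"fn": "servo_tool", "kwargs": {"rows": [{"x": -0.87,"y": 0,"z": 0.24,"ax": 0,"ay": 0,"az": 0,"hand": -1},{"x": -0.85,"y": 0,"z": 0.34,"ax": 0,"ay": 0,"az": 0,"hand": -1},{"x": -0.81,"y": 0,"z": 0.38,"ax": 0,"ay": 0,"az": 0,"hand": -1},{"x": -0.76,"y": 0,"z": 0.47,"ax": 0,"ay": 0,"az": 0,"hand": -1}]}}

```text
t: 30.1
ee_pos: [0.5031, -0.1621, 0.2339]
eef_rot: [1.0, 0.001, 0.004, -0.002]
force: [1.3, 3.7, 1.9]
opening: 0.365
finger_force: 32.9
```

{"fn": "servo_tool", "kwargs": {"rows": [{"x": -0.69,"y": 0,"z": 0.56,"ax": 0,"ay": 0,"az": 0,"hand": -1},{"x": -0.62,"y": 0,"z": 0.64,"ax": 0,"ay": 0,"az": 0,"hand": -1},{"x": -0.54,"y": 0,"z": 0.71,"ax": 0,"ay": 0,"az": 0,"hand": -1}]}}

```text
t: 30.35
ee_pos: [0.4561, -0.1619, 0.185]
eef_rot: [1.0, 0.001, 0.003, -0.002]
force: [0.1, 5.1, 2.4]
opening: 0.369
finger_force: 39.2
```

{"fn": "servo_tool", "kwargs": {"rows": [{"x": 0,"y": 0,"z": 0,"ax": 0,"ay": 0,"az": 0,"hand": -1}]}}

```text
t: 30.43
ee_pos: [0.4534, -0.1618, 0.1822]
eef_rot: [1.0, 0.001, -0.0, -0.002]
force: [-6.2, 2.1, 1.3]
opening: 0.368
finger_force: 38.4
```

Run:
```python
from kn import *
plan(K(.42)-[0,0,.019],jt(0,-1))
```

```text
t 30.43 tcp [ 0.4534 -0.1618  0.1822] q [-0.35  0.19  1.98  0.    0.97  1.22] open_mm 31.3 ff 38.4 F [-6.2  2.1  1.3]
turn units [-0.06  0.01  0.02] | shift units before turn [ 0.21  0.01 -0.07] | after turn [ 0.21  0.01 -0.07]
```

{"fn": "servo_tool", "kwargs": {"rows": [{"x": -0.35,"y": 0,"z": 0.7,"ax": 0,"ay": 0,"az": 0,"hand": -1},{"x": -0.33,"y": 0,"z": 0.75,"ax": 0,"ay": 0,"az": 0,"hand": -1},{"x": -0.2,"y": 0,"z": 0.6,"ax": 0,"ay": 0,"az": 0,"hand": -1},{"x": -0.06,"y": 0,"z": 0.3,"ax": 0,"ay": 0,"az": 0,"hand": -1},{"x": 0,"y": 0,"z": 0,"ax": 0,"ay": 0,"az": 0,"hand": -1}]}}

```text
t: 30.85
ee_pos: [0.4316, -0.1617, 0.1239]
eef_rot: [1.0, 0.001, -0.001, -0.002]
force: [-6.3, 3.5, -1.4]
opening: 0.366
finger_force: 45.9
```

Run:
```python
from kn import *
plan(K(0)-[0,0,.019],jt(0,-1))
```

```text
t 30.85 tcp [ 0.4316 -0.1617  0.1239] q [-0.36  0.25  2.07  0.01  0.83  1.2 ] open_mm 31.1 ff 45.9 F [-6.3  3.5 -1.4]
turn units [-0.07  0.03  0.02] | shift units before turn [-0.08  0.01  0.48] | after turn [-0.08  0.01  0.48]
```

{"fn": "servo_tool", "kwargs": {"rows": [{"x": 0,"y": 0,"z": 0.12,"ax": 0,"ay": 0,"az": 0,"hand": -1},{"x": 0,"y": 0,"z": 0.12,"ax": 0,"ay": 0,"az": 0,"hand": -1},{"x": 0,"y": 0,"z": 0,"ax": 0,"ay": 0,"az": 0,"hand": -1}]}}

```text
t: 31.1
ee_pos: [0.4309, -0.1617, 0.1185]
eef_rot: [1.0, 0.001, -0.002, -0.002]
force: [-11.4, 2.0, -0.6]
opening: 0.367
finger_force: 47.0
```

{"fn": "servo_tool", "kwargs": {"rows": [{"x": 0,"y": 0,"z": 0.12,"ax": 0,"ay": 0,"az": 0,"hand": -1},{"x": 0,"y": 0,"z": 0,"ax": 0,"ay": 0,"az": 0,"hand": -1}]}}

```text
t: 31.27
ee_pos: [0.4305, -0.1617, 0.1155]
eef_rot: [1.0, 0.001, -0.002, -0.002]
force: [-12.7, 0.5, 1.1]
opening: 0.369
finger_force: 47.5
```

{"fn": "servo_tool", "kwargs": {"rows": [{"x": 0,"y": 0,"z": 0.08,"ax": 0,"ay": 0,"az": 0,"hand": -1},{"x": 0,"y": 0,"z": 0,"ax": 0,"ay": 0,"az": 0,"hand": -1}]}}

```text
t: 31.43
ee_pos: [0.4302, -0.1617, 0.1136]
eef_rot: [1.0, 0.001, -0.003, -0.002]
force: [-13.6, -0.4, 0.9]
opening: 0.369
finger_force: 47.8
```

{"fn": "servo_tool", "kwargs": {"rows": [{"x": -0.08,"y": 0,"z": 0.06,"ax": 0,"ay": 0,"az": 0,"hand": -1},{"x": 0,"y": 0,"z": 0,"ax": 0,"ay": 0,"az": 0,"hand": -1}]}}

```text
t: 31.6
ee_pos: [0.4301, -0.1617, 0.1126]
eef_rot: [1.0, 0.001, -0.001, -0.002]
force: [-7.4, 4.0, 0.4]
opening: 0.365
finger_force: 47.7
```

{"fn": "servo_tool", "kwargs": {"rows": [{"x": -0.03,"y": 0,"z": 0.05,"ax": 0,"ay": 0,"az": 0,"hand": -1},{"x": 0,"y": 0,"z": 0,"ax": 0,"ay": 0,"az": 0,"hand": -1}]}}

```text
t: 31.77
ee_pos: [0.43, -0.1617, 0.1115]
eef_rot: [1.0, 0.001, -0.0, -0.002]
force: [-6.1, 4.1, 0.3]
opening: 0.365
finger_force: 47.8
```

{"fn": "servo_tool", "kwargs": {"rows": [{"x": 0,"y": 0,"z": 0.04,"ax": 0,"ay": 0,"az": 0,"hand": -1},{"x": 0,"y": 0,"z": 0,"ax": 0,"ay": 0,"az": 0,"hand": -1}]}}

```text
t: 31.93
ee_pos: [0.4298, -0.1617, 0.1105]
eef_rot: [1.0, 0.001, -0.0, -0.002]
force: [-6.2, 3.5, 1.7]
opening: 0.367
finger_force: 48.0
```

{"fn": "servo_tool", "kwargs": {"rows": [{"x": 0,"y": 0,"z": 0.05,"ax": 0,"ay": 0,"az": 0,"hand": -1},{"x": 0,"y": 0,"z": 0,"ax": 0,"ay": 0,"az": 0,"hand": -1}]}}

```text
t: 32.1
ee_pos: [0.4297, -0.1617, 0.1092]
eef_rot: [1.0, 0.001, -0.0, -0.002]
force: [-7.7, 3.8, 0.3]
opening: 0.37
finger_force: 48.2
```

{"fn": "servo_tool", "kwargs": {"rows": [{"x": 0,"y": 0,"z": 0.05,"ax": 0,"ay": 0,"az": 0,"hand": -1},{"x": 0,"y": 0,"z": 0,"ax": 0,"ay": 0,"az": 0,"hand": -1}]}}

```text
t: 32.27
ee_pos: [0.4296, -0.1617, 0.1079]
eef_rot: [1.0, 0.001, -0.001, -0.002]
force: [-7.9, 2.5, 0.8]
opening: 0.366
finger_force: 48.3
```

```bash
cat > lf.py <<'E'
from kn import *
def leaf():
    s=snap('scene'); P=pts(s).reshape(-1,3); 
    Q=P-[H[0],H[1],H[2]]; m=(Q[:,0]<-.02)&(Q[:,0]>-.1)&(abs(Q[:,1])<.016)&(Q[:,2]>0.0)&(Q[:,2]<.02)
    W=Q[m]; A=np.polyfit(W[:,0],W[:,2],1); r=W[:,2]-np.polyval(A,W[:,0]); k=abs(r)<.003; A=np.polyfit(W[k,0],W[k,2],1)
    print('leaf pts',m.sum(),k.sum(),'slope rad',-A[0].round(4),'z at -.02,-.1',np.polyval(A,[-.02,-.1]).round(4)); return s
E
python3 - <<'E'
from lf import *
plan(K(0)-[0,0,.019],jt(0,-1))
s=leaf(); cv2.imwrite('pics/lf.png',cv2.resize(s['image'][110:300,80:330],(500,380),interpolation=cv2.INTER_CUBIC))
E
```

```text
t 32.27 tcp [ 0.4296 -0.1617  0.1079] q [-0.37  0.27  2.09  0.01  0.79  1.2 ] open_mm 31.1 ff 48.3 F [-7.9  2.5  0.8]
turn units [-0.07  0.02  0.02] | shift units before turn [ 0.    0.01 -0.16] | after turn [ 0.    0.01 -0.16]
leaf pts 580 548 slope rad 0.0485 z at -.02,-.1 [0.0073 0.0112]
```

View pics/lf.png

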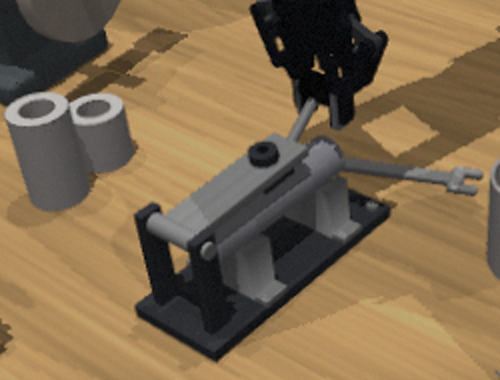

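The crop shows the leaf nearly down, with the knob still held (about (315,90)). The slope is about 0.05 rad and there's no contact force yet, so I carry on gently.

{"fn": "servo_tool", "kwargs": {"rows": [{"x": 0,"y": 0,"z": 0.08,"ax": 0,"ay": 0,"az": 0,"hand": -1},{"x": 0,"y": 0,"z": 0,"ax": 0,"ay": 0,"az": 0,"hand": -1}]}}

```text
t: 32.48
ee_pos: [0.4293, -0.1617, 0.1058]
eef_rot: [1.0, 0.001, -0.001, -0.002]
force: [-8.0, 3.1, -0.6]
opening: 0.368
finger_force: 48.4
```

{"fn": "servo_tool", "kwargs": {"rows": [{"x": 0,"y": 0,"z": 0.08,"ax": 0,"ay": 0,"az": 0,"hand": -1},{"x": 0,"y": 0,"z": 0,"ax": 0,"ay": 0,"az": 0,"hand": -1}]}}

```text
t: 32.65
ee_pos: [0.4292, -0.1617, 0.1037]
eef_rot: [1.0, 0.001, -0.001, -0.002]
force: [-7.6, 2.8, -0.8]
opening: 0.367
finger_force: 48.6
```

{"fn": "servo_tool", "kwargs": {"rows": [{"x": 0,"y": 0,"z": 0.06,"ax": 0,"ay": 0,"az": 0,"hand": -1},{"x": 0,"y": 0,"z": 0,"ax": 0,"ay": 0,"az": 0,"hand": -1}]}}

```text
t: 32.82
ee_pos: [0.4291, -0.1617, 0.1022]
eef_rot: [1.0, 0.001, -0.001, -0.002]
force: [-8.4, 2.0, -0.3]
opening: 0.37
finger_force: 48.9
```

Run:
```python
from lf import *
plan(K(0)-[0,0,.019],jt(0,-1)); leaf()
```

```text
t 32.82 tcp [ 0.4291 -0.1617  0.1022] q [-0.37  0.28  2.09  0.01  0.78  1.2 ] open_mm 31.4 ff 48.9 F [-8.4  2.  -0.3]
turn units [-0.07  0.03  0.02] | shift units before turn [ 0.02  0.01 -0.39] | after turn [ 0.03  0.01 -0.39]
leaf pts 615 530 slope rad 0.0284 z at -.02,-.1 [0.0066 0.0088]
```

{"fn": "servo_tool", "kwargs": {"rows": [{"x": 0,"y": 0,"z": 0.06,"ax": 0,"ay": 0,"az": 0,"hand": -1},{"x": 0,"y": 0,"z": 0,"ax": 0,"ay": 0,"az": 0,"hand": -1}]}}

```text
t: 33.03
ee_pos: [0.429, -0.1617, 0.1007]
eef_rot: [1.0, 0.001, -0.001, -0.002]
force: [-8.1, 2.4, -0.6]
opening: 0.368
finger_force: 49.0
```

{"fn": "servo_tool", "kwargs": {"rows": [{"x": 0,"y": 0,"z": 0.04,"ax": 0,"ay": 0,"az": 0,"hand": -1},{"x": 0,"y": 0,"z": 0,"ax": 0,"ay": 0,"az": 0,"hand": -1}]}}

```text
t: 33.2
ee_pos: [0.4289, -0.1617, 0.0997]
eef_rot: [1.0, 0.001, -0.001, -0.002]
force: [-9.3, 2.6, 0.7]
opening: 0.366
finger_force: 49.1
```

{"fn": "servo_tool", "kwargs": {"rows": [{"x": 0,"y": 0,"z": 0.04,"ax": 0,"ay": 0,"az": 0,"hand": -1},{"x": 0,"y": 0,"z": 0,"ax": 0,"ay": 0,"az": 0,"hand": -1}]}}

```text
t: 33.37
ee_pos: [0.4289, -0.1617, 0.0987]
eef_rot: [1.0, 0.001, -0.001, -0.002]
force: [-9.8, 2.9, 0.5]
opening: 0.371
finger_force: 49.2
```

{"fn": "servo_tool", "kwargs": {"rows": [{"x": 0,"y": 0,"z": 0.04,"ax": 0,"ay": 0,"az": 0,"hand": -1},{"x": 0,"y": 0,"z": 0,"ax": 0,"ay": 0,"az": 0,"hand": -1}]}}

```text
t: 33.53
ee_pos: [0.4288, -0.1617, 0.0977]
eef_rot: [1.0, 0.001, -0.001, -0.002]
force: [-10.6, 1.7, 1.3]
opening: 0.374
finger_force: 49.2
```

Run:
```python
from lf import *
plan(K(0)-[0,0,.019],jt(0,-1)); leaf()
```

```text
t 33.53 tcp [ 0.4288 -0.1617  0.0977] q [-0.37  0.29  2.09  0.01  0.76  1.2 ] open_mm 31.8 ff 49.2 F [-10.6   1.7   1.3]
turn units [-0.07  0.04  0.02] | shift units before turn [ 0.03  0.01 -0.57] | after turn [ 0.03  0.01 -0.57]
leaf pts 604 530 slope rad 0.009 z at -.02,-.1 [0.006  0.0068]
```

{"fn": "servo_tool", "kwargs": {"rows": [{"x": -0.05,"y": 0,"z": 0.04,"ax": 0,"ay": 0,"az": 0,"hand": -1},{"x": 0,"y": 0,"z": 0,"ax": 0,"ay": 0,"az": 0,"hand": -1}]}}

```text
t: 33.75
ee_pos: [0.4287, -0.1617, 0.097]
eef_rot: [1.0, 0.001, -0.0, -0.002]
force: [-6.0, 3.4, -0.2]
opening: 0.366
finger_force: 49.1
```

{"fn": "servo_tool", "kwargs": {"rows": [{"x": 0,"y": 0,"z": 0.04,"ax": 0,"ay": 0,"az": 0,"hand": -1},{"x": 0,"y": 0,"z": 0,"ax": 0,"ay": 0,"az": 0,"hand": -1}]}}

```text
t: 33.92
ee_pos: [0.4289, -0.1617, 0.0967]
eef_rot: [1.0, 0.001, -0.0, -0.002]
force: [-9.4, 4.6, 12.3]
opening: 0.366
finger_force: 50.2
```

{"fn": "servo_tool", "kwargs": {"rows": [{"x": 0,"y": 0,"z": 0.03,"ax": 0,"ay": 0,"az": 0,"hand": -1},{"x": 0,"y": 0,"z": 0,"ax": 0,"ay": 0,"az": 0,"hand": -1}]}}

```text
t: 34.08
ee_pos: [0.429, -0.1618, 0.0966]
eef_rot: [1.0, 0.0, 0.0, -0.002]
force: [-11.4, 6.8, 21.3]
opening: 0.363
finger_force: 51.1
```

Run:
```python
from lf import *
plan(K(0)-[0,0,.019],jt(0,-1)); leaf()
```

```text
t 34.08 tcp [ 0.429  -0.1618  0.0966] q [-0.37  0.29  2.1   0.01  0.76  1.2 ] open_mm 30.8 ff 51.1 F [-11.4   6.8  21.3]
turn units [-0.06 -0.    0.01] | shift units before turn [ 0.03  0.01 -0.62] | after turn [ 0.03  0.01 -0.62]
leaf pts 592 503 slope rad 0.0052 z at -.02,-.1 [0.0059 0.0064]
```

Firm stop with the leaf level; now I ease off, let go and withdraw.

{"fn": "servo_tool", "kwargs": {"rows": [{"x": -0.03,"y": 0,"z": -0.03,"ax": 0,"ay": 0,"az": 0,"hand": -1},{"x": 0,"y": 0,"z": 0,"ax": 0,"ay": 0,"az": 0,"hand": 0.3},{"x": 0,"y": 0,"z": 0,"ax": 0,"ay": 0,"az": 0,"hand": 0.3},{"x": 0,"y": 0,"z": 0,"ax": 0,"ay": 0,"az": 0,"hand": 0.3},{"x": 0,"y": 0,"z": 0,"ax": 0,"ay": 0,"az": 0,"hand": 0.3}]}}

```text
t: 34.55
ee_pos: [0.4293, -0.1627, 0.0954]
eef_rot: [1.0, 0.001, 0.001, -0.001]
force: [-0.1, 0.1, -0.1]
opening: 0.654
finger_force: 0.0
```

{"fn": "servo_tool", "kwargs": {"rows": [{"x": 0,"y": 0,"z": -0.4,"ax": 0,"ay": 0,"az": 0,"hand": 0.3},{"x": 0,"y": 0,"z": -0.8,"ax": 0,"ay": 0,"az": 0,"hand": 0.3},{"x": 0,"y": 0,"z": -1,"ax": 0,"ay": 0,"az": 0,"hand": 0.3},{"x": 0,"y": 0,"z": -1,"ax": 0,"ay": 0,"az": 0,"hand": 0.3},{"x": 0,"y": 0,"z": -1,"ax": 0,"ay": 0,"az": 0,"hand": 0.3}]}}

```text
t: 34.97
ee_pos: [0.4282, -0.1627, 0.2015]
eef_rot: [1.0, 0.001, 0.0, -0.002]
force: [0.7, 0.2, -0.8]
opening: 0.65
finger_force: 0.0
```

{"fn": "servo_tool", "kwargs": {"rows": [{"x": 0,"y": 0,"z": -1,"ax": 0,"ay": 0,"az": 0,"hand": 0.3},{"x": 0,"y": 0,"z": -1,"ax": 0,"ay": 0,"az": 0,"hand": 0.3},{"x": 0,"y": 0,"z": -0.5,"ax": 0,"ay": 0,"az": 0,"hand": 0.3},{"x": 0,"y": 0,"z": 0,"ax": 0,"ay": 0,"az": 0,"hand": 0.3}]}}

```text
t: 35.3
ee_pos: [0.43, -0.1636, 0.266]
eef_rot: [1.0, 0.001, 0.003, -0.001]
force: [0.2, -0.2, -0.4]
opening: 0.649
finger_force: 0.0
```

Run:
```python
from lf import *
plan(K(0)-[0,0,.019],jt(0,-1)); s=leaf()
t=snap('top'); 
for nm,c in (('scene',s),('top',t)):
    Q=pts(c).reshape(-1,3); k=K(0); m=(abs(Q[:,0]-k[0])<.014)&(abs(Q[:,1]-k[1])<.012)&(Q[:,2]>.11)&(Q[:,2]<.17)
    print(nm,'knob top z',np.nanpercentile(Q[m,2],95).round(4),'expect',(k[2]+.013).round(4))
    m=(abs(Q[:,0]-H[0]+.06)<.04)&(abs(Q[:,1]+.162)<.015)&(abs(Q[:,2]-.105)<.02); A=np.polyfit(Q[m,0],Q[m,2],1); print('leaf top slope',-A[0].round(4),m.sum())
    e=Q-S; e=e[(abs(e[:,0])<.1)&(np.hypot(e[:,1],e[:,2])<.024)]; print('bar x',np.nanpercentile(e[:,0],[.5,99.5]).round(4))
cv2.imwrite('pics/end.png',np.hstack([cv2.resize(s['image'][100:400,60:600],(440,300)),cv2.resize(t['image'][100:400,80:460],(360,300))]))
```

```text
t 35.3 tcp [ 0.43   -0.1636  0.266 ] q [-0.37  0.05  1.93  0.    1.15  1.2 ] open_mm 55.2 ff 0.0 F [ 0.2 -0.2 -0.4]
turn units [-0.02 -0.09  0.02] | shift units before turn [-0.05 -0.05  6.16] | after turn [-0.01 -0.06  6.16]
leaf pts 592 508 slope rad 0.0013 z at -.02,-.1 [0.0061 0.0062]
scene knob top z 0.145 expect 0.144
leaf top slope 0.0281 624
bar x [-0.0799  0.0794]
top knob top z 0.1452 expect 0.144
leaf top slope 0.0366 637
bar x [-0.0801  0.0769]
```

View pics/end.png

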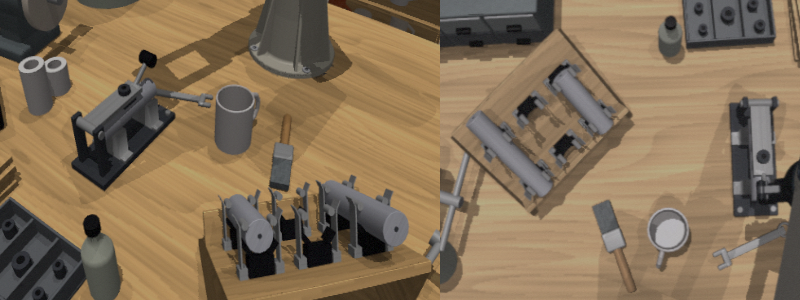

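The final view shows the leaf level and down on the spindle (left crop, about (120,100)), the other two bars in their clips and the mug standing. The robot is clear.

```bash
python3 -c "
from cell import env
print(env.sign_off())"
```

```text
the job is handed in; nothing more can be done
None
```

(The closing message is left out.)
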